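# Lock the castle nut on the stub axle

## Robot

A 6-joint arm with a two-finger parallel gripper is mounted at the origin on the work surface. World frame = base frame: x ahead of the robot, y to its left, z up, the work surface at z = 0. Lengths are in m, angles in rad, forces in N, time in s.
With the tool pointing down it reaches from about 0.425 to 0.95 m from the base axis. Payload 3.5 kg.
Tool frame: the origin (TCP) lies midway between the tips of the shut fingers; the grasp point (between the pads) lies 19 mm behind it; y points along the fingers, x is the direction in which the jaws open and shut, and the axes are right-handed (so a half turn about y gives the same grasp; the last joint's range is limited). The gripper opens to 85 mm and grips with 20 to 120 N. Pads are 22 mm wide; open, the fingers measure 114 mm over their backs; the gripper's body (76 mm by 85 mm) begins 54 mm behind the grasp point. The pads swing forward as they close: fully open they stand 13 mm farther back than shut.
Start: joints at [1.189, 0.286, 1.577, -0, 1.279, -0.15], TCP at [0.155, 0.657, 0.231] pointing down, gripper open.
Joint ranges: [-2.77, 2.77], [-0.9, 2.22], [0.21, 2.48], [-1.53, 4.67], [0.24, 2.81], [-2.84, 2.84]. Speed limits (rad/s): [2.79, 2.79, 3.14, 3.14, 3.14, 3.14].

## Interface

Orientations are given as a unit quaternion [x, y, z, w].
In Python, from plant import ctrl, viewer gives the robot as it stands.
- The arm moves only by the tool step_arm, never from a script. Its argument "rows" is a list of rows, each a list of 3 entries, a list of its own where there are three numbers: the turn, a rotation vector about the tool's x, y, z in degrees, then the shift along the tool's x, y, z in mm, then the closure, from 0 (fully open) to 1 (shut). A call has 1 to 10 rows; each row is the pose to reach, as a shift and turn from the pose commanded when the call began, along the tool's axes at that moment; what a row does not reach only later rows make up. A row lasts 1/12 s, in which the tool goes at most 41.7 mm and 7.16 degrees, less where a joint would pass 70% of its speed; a pose out of reach is approached as far as the arm can. A call with a gripper value outside its range is refused whole. The fingers move at their own pace and stop on an object; "newtons" is the grip in N (left out, the last holds). Time passes only in rows, so rows that repeat a pose let the fingers close. It gives the time, the measured TCP pose, the force and the opening at its end, in the units of the state.
- ctrl.get_state(): the state, without advancing time (a new reading comes with each control period).
- viewer.read_camera(name): name is "scene" or "top"; returns (picture, depth): 420x560x3 uint8, red, green, blue; 420x560 float32, m along the optical axis (not along the pixel's ray), 0 where there is no reading.
- viewer.calibration(name): a dict with "K" (3x3 intrinsics, pixels), "D" ([k1, k2, p1, p2, k3] as OpenCV has them; the pictures are not rectified), "R" (3x3) and "t" (3): a world point X has camera coordinates R X + t. Camera axes: x right, y down, z forward; pixel columns grow to the right and rows downward; lengths in m; the calibration is good to about 2 mm. A picture is of the moment at which its call begins. calibration takes no time and is no camera call.
- ctrl.sign_off(): hands the job in, once; it reports no verdict.
The state is a dict: "time": time; "qpos": joint angles; "dq": joint speeds; "joint_efforts": joint torques, N m; "eef_pos": TCP position; "tcp_rot": TCP orientation; "contact_force": force on the tool from outside, world axes, zero at the start; "wrist_torque": the same for the moment, N m; "opening": opening from 0.0 (shut) to 1.0 (fully open).
Only numpy, scipy, OpenCV 4.12 (cv2) and the standard library are available. Lean on these libraries where they do the work, as an engineer would, in place of code of your own. Each camera call takes 0.05 s, during which the arm holds its last target.

## Task

Tighten the brass castle nut on the stub axle (clockwise from above) just to the next slot that lines up with the cross hole, neither past it nor back to the slot before. Then take the red-handled locking pin and slide it gently, feeling for the hole, through the slot, the cross hole and the slot opposite until its collar rests on the nut, and let go. Leave the tape measure, the rubber bush and the knife alone.

Things in the scene. Friction and masses are not known exactly. Their poses are not given: they have to be found in the camera images.
- hub: bench stand (fixed): blue plate 120 x 120 x 14 mm, grey boss 80 mm wide to 36 mm high, sleeve 38 mm wide to 60 mm, washer to 63 mm, then the nut on the steel spindle (30 mm wide, top at 109 mm). Origin: centre of the underside, on the spindle axis; z up. The cross hole runs within 0.28 rad of x, either way about z (not measured: feel for it); a red line on the spindle's end lies along it.
- cross_hole (a point): centre of the spindle's cross hole, on the spindle axis, 92.5 mm above the table; axes as the stand's. The hole, 8 mm wide and 10 mm high, goes level right through the spindle, within 0.28 rad of x; the pin may enter at either end.
- nut (a joint): angle of the brass castle nut on the spindle, rad; grows as it is tightened (clockwise from above). At 0 a slot lies along the stand's x axis (the next slot); it starts between -0.68 and -0.45; the slot meets the hole somewhere from -0.28 to 0.28. Slots are 1.047 apart. It drags with 0.12 N m and stays where left; 7 N sideways on a slot wall turns it.
- nut_grip (a point): on the nut's axis, 73 mm above the table, half-way up its hexagon (46 mm across flats, 63 to 83 mm high, flats 26 mm long). z up; x is square to one pair of flats and turns with the nut. Above is the round crown, 41 mm wide, to 99 mm, with six slots 8 mm wide, 16 mm deep, one in the middle of each flat, opposite ones in line.
- pin_handle (a point): locking pin: grip point on its red upright handle (24 mm long in x, 14 mm thick in y, 50 mm tall, standing on the table on its foot): on the centre line, 28 mm above the foot, 22 mm below the top. Axes: x along the pin towards its tip, z up. The whole pin weighs about 110 g.
- pin_mid (a point): point of the pin's rod that comes to the centre of the cross hole when fully in: 42 mm ahead (x) of the handle's centre line, 2 mm below pin_handle (26 mm above the foot). The rod is 6.4 mm thick, along x; its flat tip is 27 mm ahead of this point. A collar 11 mm wide, its front 21 mm behind this point, stops on the nut's crown.
- tape: bystander: yellow and black tape measure, 62 x 32 x 56 mm, standing on its underside; origin at the centre of the underside
- bush: bystander: black rubber bush (thick ring), 48 mm outside, 26 mm high, 16 mm hole; origin at the centre of the underside
- knife: bystander: closed utility knife, 150 x 26 x 14 mm, lying along its x axis; origin at the centre of the underside

How it is judged:
By the outcome, as a careful person would: the job done as asked, in the order asked, and still so for the second after the job is handed in, with the robot touching nothing.
It also fails if it takes over 72 s, if anything falls off the work surface, if the arm or the gripper's body presses on something with over 40 N, if the wrist force passes 120 N, or if a joint passes its speed limit or range.

## Working session

There is one attempt and no reset: what is moved stays moved. The work goes in short steps, Python scripts to look and compute and a tool call to move; the robot and the scene stay as the last step left them, time stands still between calls to the robot, and variables do not carry over. Pictures are saved under pics/ and viewed, and the job is handed in when it is done.

Besides the shell and the picture viewer there is one more tool, called after ">>>" by a JSON object that holds its "fn" and its "kwargs". step_arm: Moves the arm, as the interface text tells. Its arguments: {"type":"object","properties":{"rows":{"type":"array"},"newtons":{"type":"number"}},"required":["rows"]}

```bash
ls; mkdir -p pics
python3 - <<'E'
from plant import ctrl, viewer
import cv2, numpy as np
print(ctrl.get_state())
for n in ("scene","top"):
    im,d=viewer.read_camera(n)
    np.savez(f"{n}0.npz",im=im,d=d)
    cv2.imwrite(f"pics/{n}0.png",im[:,:,::-1])
    c=viewer.calibration(n);print(n,c)
E
```

```text
pics
{'time': 0.0, 'qpos': array([ 1.18902578e+00,  2.87176237e-01,  1.57820831e+00, -2.40111334e-05,
        1.27858538e+00, -1.50017438e-01]), 'dq': array([ 0.00141939,  0.0008501 , -0.00069956, -0.00030555,  0.00142926,
        0.00189074]), 'joint_efforts': array([-1.28696178e-03, -4.05986059e+01, -2.92620885e+01, -1.66715167e-04,
        5.91122414e-03,  5.22913552e-07]), 'eef_pos': array([0.15477347, 0.65633007, 0.22992317]), 'tcp_rot': array([ 0.55487802,  0.43811425, -0.43956539, -0.55402938]), 'contact_force': array([-0.21301404,  0.30531117,  0.37251965]), 'wrist_torque': array([ 0.01548411, -0.02841453,  0.0058478 ]), 'opening': 0.9988549056741624}
scene {'K': array([[413.58471289,   0.        , 273.45319924],
       [  0.        , 413.58471289, 207.46166721],
       [  0.        ,   0.        ,   1.        ]]), 'D': array([-0.11996461,  0.        ,  0.        ,  0.        ,  0.        ]), 'R': array([[ 0.72303103,  0.69081493,  0.00092637],
       [ 0.51377434, -0.53683677, -0.66921014],
       [-0.46180305,  0.48433564, -0.74307263]]), 't': array([-0.48439201, -0.17083928,  0.99319004])}
top {'K': array([[405.8650127 ,   0.        , 278.14390743],
       [  0.        , 405.8650127 , 213.77527437],
       [  0.        ,   0.        ,   1.        ]]), 'D': array([-0.09769237,  0.        ,  0.        ,  0.        ,  0.        ]), 'R': array([[ 0.02752583, -0.99955153,  0.01179268],
       [-0.9916365 , -0.02879216, -0.12580964],
       [ 0.12609275, -0.00823103, -0.99198431]]), 't': array([0.08947444, 0.54932206, 0.88844832])}
```

View pics/scene0.png

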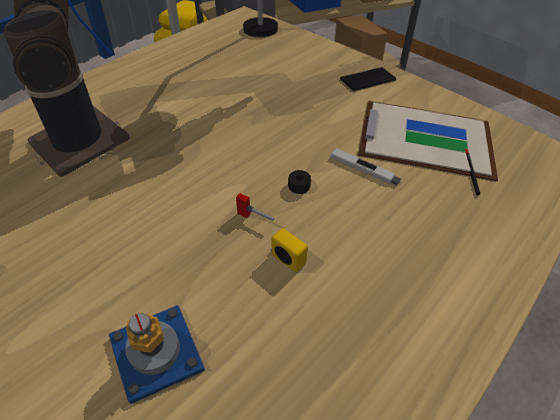

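View pics/top0.png

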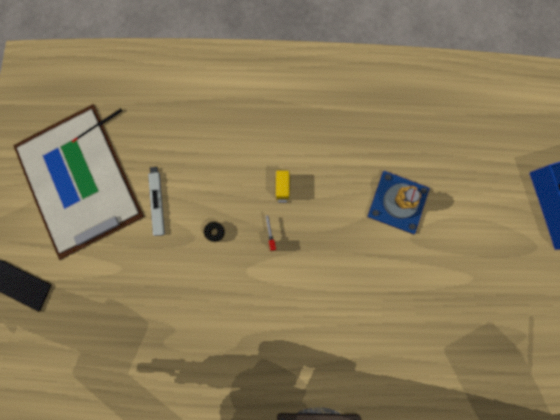

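```bash
cat > h.py <<'E'
import numpy as np, cv2
from plant import ctrl, viewer
def plane(n,uv,z):
    c=viewer.calibration(n);uv=np.asarray(uv,float).reshape(-1,1,2)
    p=cv2.undistortPoints(uv,c['K'],c['D']).reshape(-1,2)
    d=np.c_[p,np.ones(len(p))]@c['R'];o=-c['R'].T@c['t']
    return o+d*((z-o[2])/d[:,2])[:,None]
def proj(n,X):
    c=viewer.calibration(n);X=np.asarray(X,float).reshape(-1,3)
    return cv2.projectPoints(X,cv2.Rodrigues(c['R'])[0],c['t'],c['K'],c['D'])[0].reshape(-1,2)
def tri(uvs):
    A=[];b=[]
    for n,uv in uvs.items():
        c=viewer.calibration(n);p=cv2.undistortPoints(np.array(uv,float).reshape(1,1,2),c['K'],c['D']).ravel()
        for k in (0,1):
            r=c['R'][k]-p[k]*c['R'][2]; A.append(r); b.append(-(c['t'][k]-p[k]*c['t'][2]))
    return np.linalg.lstsq(np.array(A),np.array(b),rcond=None)
def crop(n,im,x0,y0,w,h,s,f):
    cv2.imwrite(f,cv2.resize(im[y0:y0+h,x0:x0+w,::-1],None,fx=s,fy=s,interpolation=cv2.INTER_CUBIC))
E
python3 - <<'E'
from h import *
S=np.load("scene0.npz");T=np.load("top0.npz")
crop("",S['im'],100,295,110,110,5,"pics/s_hub.png")
crop("",T['im'],360,165,80,75,7,"pics/t_hub.png")
crop("",S['im'],210,170,110,100,6,"pics/s_pin.png")
crop("",T['im'],240,160,70,100,6,"pics/t_pin.png")
E
```

```text
(no output)
```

View pics/s_hub.png

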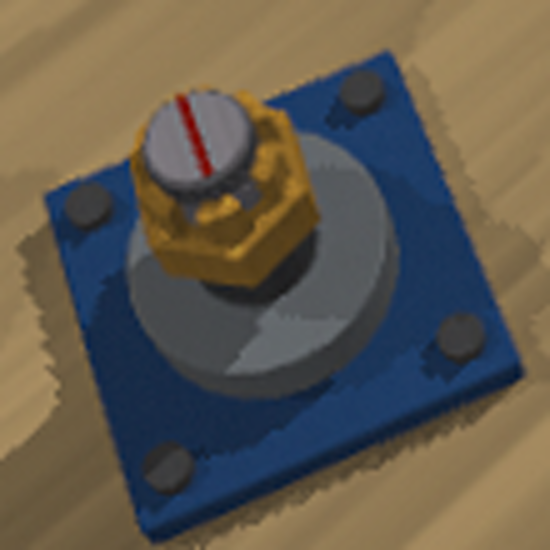

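View pics/t_hub.png

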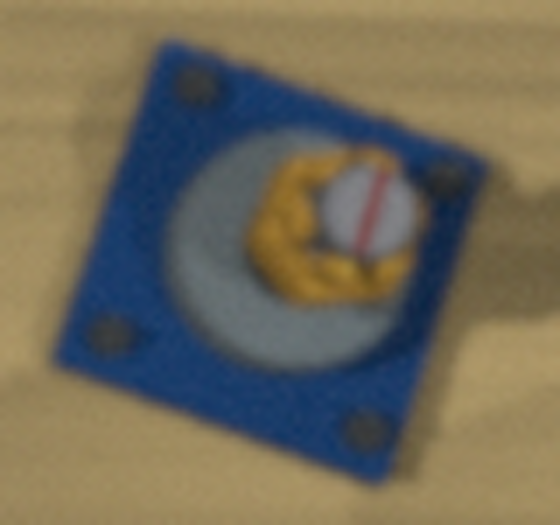

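View pics/s_pin.png

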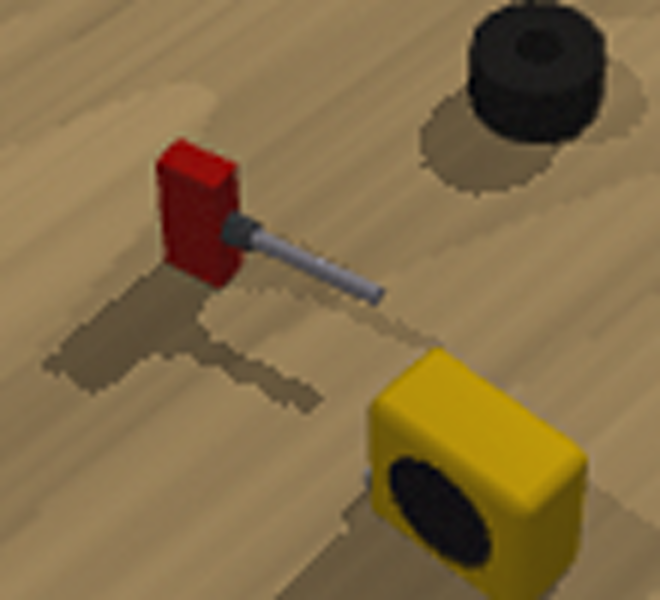

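View pics/t_pin.png

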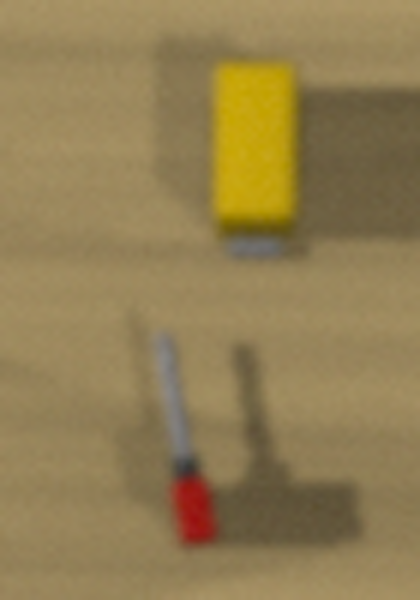

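Run:
```python
from h import *
def C(px,o,s): return (np.array(px,float)+0.5)/s+np.array(o)-0.5
ct=C([(167,40),(488,160),(380,484),(55,360)],(360,165),7)
cs=C([(48,192),(392,52),(522,368),(148,528)],(100,295),5)
for n,c in (("top",ct),("scene",cs)):
    P=plane(n,c,.014);print(n,P.mean(0),[ (np.linalg.norm(P[i]-P[i-1]),np.degrees(np.arctan2(*(P[i]-P[i-1])[1::-1]))) for i in range(4)])
for n,im,box in (("scene",np.load("scene0.npz")['im'],(120,305,160,345)),("top",np.load("top0.npz")['im'],(400,180,425,210))):
    x0,y0,x1,y1=box; s=im[y0:y1,x0:x1].astype(int)
    w=(s[...,0]-s[...,1])*(abs(s[...,1]-s[...,2])<35)
    w[w<(25 if n=="top" else 50)]=0
    ys,xs=np.nonzero(w); P=plane(n,np.c_[xs+x0,ys+y0],.109); ww=w[ys,xs]
    m=np.average(P,0,ww)[:2]; U,S,V=np.linalg.svd((P[:,:2]-m)*np.sqrt(ww)[:,None],full_matrices=False)
    print(n,len(xs),"redline",m,np.degrees(np.arctan2(V[0,1],V[0,0])),np.ptp(P[:,:2]@V[0]))
    hsv=cv2.cvtColor(im,cv2.COLOR_RGB2HSV)
# spindle center
print(plane("scene",[C((198,141),(100,295),5)],.109),plane("top",[C((369,208),(360,165),7)],.109))
# pin
ph={"handle_top":((198,165),(193,478+0)),}
# handle top centre: scene crop 6 ; top crop 6
print("handle top", plane("scene",[C((198,163),(210,170),6)],.05))
ht=C([(174,480),(207,475),(214,540),(181,545)],(240,160),6); print("top handle",plane("top",ht,.05), plane("top",ht,.05).mean(0))
hs=C([(158,158),(181,140),(239,163),(218,187)],(210,170),6);P=plane("scene",hs,.05);print("scene handle top",P,P.mean(0))
print("tip",plane("scene",[C((378,296),(210,170),6)],.026),plane("top",[C((163,335),(240,160),6)],.026))
print("collar front",plane("scene",[C((252,236),(210,170),6)],.026),plane("top",[C((184,463),(240,160),6)],.026))
tp=C([(215,62),(297,62),(297,222),(215,222)],(240,160),6); print("tape",plane("top",tp,.056))
b=plane("top",[[214,231]],.026);print("bush",b)
print("knife",plane("top",[[153,168],[157,234]],.014))
```

```text
top [ 0.58624967 -0.17897769  0.014     ] [(np.float64(0.11744804268136941), np.float64(-19.33300663046648)), (np.float64(0.11748214102807265), np.float64(-108.7569949847877)), (np.float64(0.11855750367698437), np.float64(160.4738785655926)), (np.float64(0.11707663047092498), np.float64(70.70236416167832))]
scene [ 0.58983672 -0.18131034  0.014     ] [(np.float64(0.11755654699470586), np.float64(161.25570201641366)), (np.float64(0.1171713789816924), np.float64(70.51687805240253)), (np.float64(0.11913359533348984), np.float64(-19.26205551471915)), (np.float64(0.11612602631559503), np.float64(-110.26563566343908))]
scene 35 redline [ 0.58859075 -0.18197314] -17.58273473250106 0.0257244117058939
top 26 redline [ 0.58863121 -0.18061288] 162.1474225474344 0.02919599986307242
[[ 0.59048188 -0.18212946  0.109     ]] [[ 0.58724057 -0.17920755  0.109     ]]
handle top [[0.47810122 0.11519202 0.05      ]]
top handle [[0.48630834 0.1246958  0.05      ]
 [0.48850365 0.1125639  0.05      ]
 [0.46461167 0.1092993  0.05      ]
 [0.46243085 0.12139681 0.05      ]] [0.47546363 0.11698895 0.05      ]
scene handle top [[0.46724108 0.10785962 0.05      ]
 [0.46672237 0.11842718 0.05      ]
 [0.48756362 0.1242384  0.05      ]
 [0.49027985 0.11236965 0.05      ]] [0.47795173 0.11572371 0.05      ]
tip [[0.54396526 0.12943007 0.026     ]] [[0.54306242 0.13089963 0.026     ]]
collar front [[0.49689762 0.11964691 0.026     ]] [[0.49436703 0.12142095 0.026     ]]
tape [[0.64315254 0.11403167 0.056     ]
 [0.6440935  0.08325149 0.056     ]
 [0.58317502 0.08180465 0.056     ]
 [0.58227149 0.11229764 0.056     ]]
bush [[0.50373797 0.25019359 0.026     ]]
knife [[0.65001617 0.40481607 0.014     ]
 [0.49366261 0.38463946 0.014     ]]
```

Run:
```python
from h import *
S=np.load("scene0.npz");T=np.load("top0.npz")
crop("",S['im'],120,307,50,50,12,"pics/s_nut.png")
crop("",T['im'],388,180,40,34,16,"pics/t_nut.png")
```

```text
(no output)
```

View pics/s_nut.png

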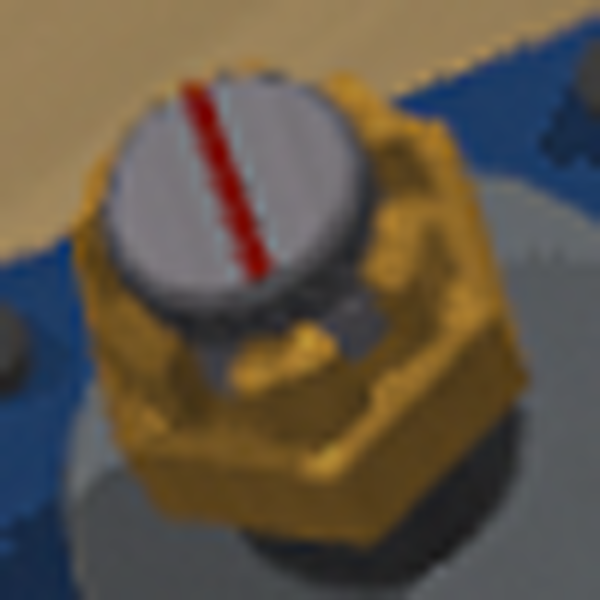

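View pics/t_nut.png

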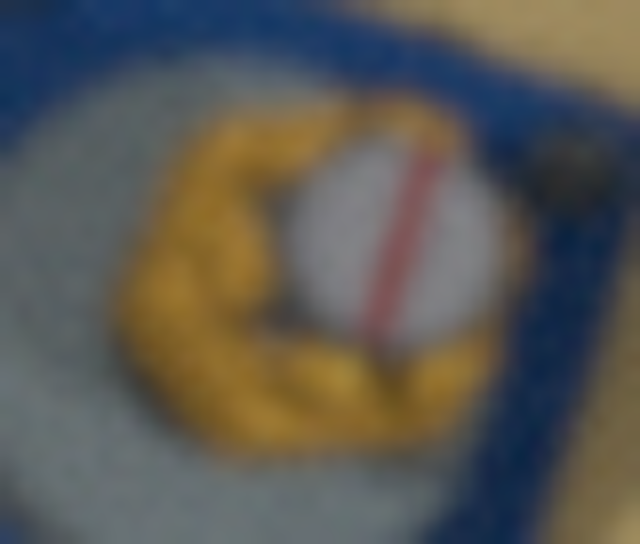

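Run:
```python
from h import *
def C(px,o,s): return (np.array(px,float)+0.5)/s+np.array(o)-0.5
c=np.array([.5893,-.1818])
for z,pts in ((.083,[(130,440),(318,468),(503,315),(445,125)]),(.063,[(175,515),(370,546),(527,385)])):
    P=plane("scene",C(pts,(120,307),12),z)[:,:2]-c
    print(z,np.linalg.norm(P,axis=1),np.degrees(np.arctan2(P[:,1],P[:,0])))
c=np.array([.588,-.1799])
P=plane("top",C([(118,305),(225,455),(180,130)],(388,180),16),.073)[:,:2]-c
print(np.linalg.norm(P,axis=1),np.degrees(np.arctan2(P[:,1],P[:,0])))
# hex edge midpoints: slot seen at scene (365,320) z~.09
P=plane("scene",C([(370,318),(215,355)],(120,307),12),.087)[:,:2]-np.array([.5893,-.1818]);print(np.degrees(np.arctan2(P[:,1],P[:,0])),np.linalg.norm(P,axis=1))
from scipy.spatial.transform import Rotation as R
s=ctrl.get_state();print(R.from_quat(s['tcp_rot']).as_matrix().round(3))
```

```text
0.083 [0.0247926  0.02382391 0.02655239 0.02633837] [-83.54395451 -27.04163955  37.3443163   98.38440714]
0.063 [0.02526583 0.02537716 0.0251592 ] [-82.3884714  -24.48005446  37.50556088]
[0.02822958 0.02861001 0.02732742] [100.21197889 153.13807406  43.16643539]
[ 18.6797136  -74.09246657] [0.01311312 0.01206265]
[[ 0.23  -0.001 -0.973]
 [ 0.973 -0.002  0.23 ]
 [-0.002 -1.     0.   ]]
```

```bash
cat >> h.py <<'E'
from scipy.spatial.transform import Rotation as Ro
def go(p,yaw):
    s=ctrl.get_state();R0=Ro.from_quat(s['tcp_rot']);y=np.radians(yaw);c,n=np.cos(y),np.sin(y)
    Rt=Ro.from_matrix(np.array([[c,0,-n],[n,0,c],[0,-1,0]]))
    M=R0.as_matrix()
    print("turn",np.degrees((R0.inv()*Rt).as_rotvec()).round(2),"shift",(M.T@(np.array(p)-s['eef_pos'])*1000).round(1))
def st():
    s=ctrl.get_state();M=Ro.from_quat(s['tcp_rot']).as_matrix()
    print("t",round(s['time'],2),"p",s['eef_pos'].round(4),"yaw",np.degrees(np.arctan2(M[1,0],M[0,0])).round(2),"tilt",np.degrees(M[2]).round(2),"F",s['contact_force'].round(1),"T",s['wrist_torque'].round(2),"op",round(s['opening'],3),"q",s['qpos'].round(2))
E
python3 -c "
from h import *
go([.56,.25,.23],30)"
```

```text
turn [ 3.000e-02  4.672e+01 -1.300e-01] shift [-302.4    0.5 -487.7]
```

>>> {"fn": "step_arm", "kwargs": {"rows": [[[0,47,0],[-302,0,-488],0],[[0,47,0],[-302,0,-488],0],[[0,47,0],[-302,0,-488],0],[[0,47,0],[-302,0,-488],0],[[0,47,0],[-302,0,-488],0],[[0,47,0],[-302,0,-488],0],[[0,47,0],[-302,0,-488],0],[[0,47,0],[-302,0,-488],0],[[0,47,0],[-302,0,-488],0],[[0,47,0],[-302,0,-488],0]]}}

```text
time: 0.93
eef_pos: [0.4503, 0.3603, 0.2309]
tcp_rot: [0.683, 0.181, -0.182, -0.683]
contact_force: [0.2, 0.8, 0.7]
opening: 1.003
```

```bash
python3 -c "
from h import *
st();go([.5885,-.1805,.23],8)"
```

```text
t 0.93 p [0.4503 0.3603 0.2309] yaw 29.72 tilt [-4.00e-02 -5.73e+01  0.00e+00] F [0.2 0.8 0.7] T [ 0.   -0.06 -0.02] op 1.003 q [ 0.5   0.07  1.82  0.    1.25 -0.02]
turn [ 0.   21.72 -0.04] shift [-148.1    0.9 -538.2]
```

>>> {"fn": "step_arm", "kwargs": {"rows": [[[0,22,0],[-148,1,-538],0],[[0,22,0],[-148,1,-538],0],[[0,22,0],[-148,1,-538],0],[[0,22,0],[-148,1,-538],0],[[0,22,0],[-148,1,-538],0],[[0,22,0],[-148,1,-538],0],[[0,22,0],[-148,1,-538],0],[[0,22,0],[-148,1,-538],0],[[0,22,0],[-148,1,-538],0],[[0,22,0],[-148,1,-538],0]]}}

```text
time: 1.77
eef_pos: [0.5524, -0.0435, 0.2302]
tcp_rot: [-0.705, -0.047, 0.048, 0.706]
contact_force: [0.9, 0.4, 0.3]
opening: 1.004
```

```bash
python3 -c "
from h import *
st();go([.5885,-.1805,.23],8)"
```

```text
t 1.77 p [ 0.5524 -0.0435  0.2302] yaw 7.71 tilt [-2.00e-02 -5.73e+01  2.00e-02] F [0.9 0.4 0.3] T [-0.03 -0.03  0.02] op 1.004 q [-0.26  0.02  1.88  0.    1.24 -0.4 ]
turn [-0.02 -0.29 -0.02] shift [  17.4    0.2 -140.6]
```

>>> {"fn": "step_arm", "kwargs": {"rows": [[[0,-0.3,0],[17.4,0,-140.6],0],[[0,-0.3,0],[17.4,0,-140.6],0],[[0,-0.3,0],[17.4,0,-140.6],0],[[0,-0.3,0],[17.4,0,-140.6],0],[[0,-0.3,0],[17.4,0,-140.6],0],[[0,-0.3,0],[17.4,0,-140.6],0]]}}

```text
time: 2.27
eef_pos: [0.5884, -0.1788, 0.2297]
tcp_rot: [-0.705, -0.048, 0.049, 0.706]
contact_force: [-0.9, 0.4, -0.6]
opening: 1.004
```

```bash
python3 -c "
from h import *
st();go([.5885,-.1805,.05],8)
for n in ('scene','top'):
    im,d=viewer.read_camera(n); cv2.imwrite(f'pics/{n}1.png',im[:,:,::-1])
im,d=viewer.read_camera('scene');crop('',im,80,200,160,200,3,'pics/s1c.png')"
```

```text
t 2.27 p [ 0.5884 -0.1788  0.2297] yaw 7.92 tilt [ -0.08 -57.3    0.1 ] F [-0.9  0.4 -0.6] T [0.   0.07 0.01] op 1.004 q [-0.46  0.16  1.73  0.    1.25 -0.6 ]
turn [-0.1  -0.08 -0.08] shift [ 1.000e-01  1.797e+02 -2.000e+00]
```

View pics/s1c.png

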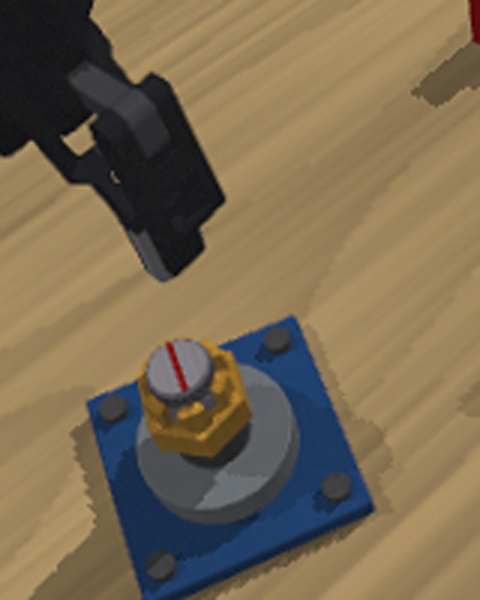

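>>> {"fn": "step_arm", "kwargs": {"rows": [[[0,0,0],[0,40,-1],0],[[0,0,0],[0,80,-1],0],[[0,0,0],[0,110,-1],0],[[0,0,0],[0,135,-1],0],[[0,0,0],[0,150,-1],0],[[0,0,0],[0,165,-1],0],[[0,0,0],[0,178,-1],0],[[0,0,0],[0,178,-1],0]], "newtons": 25}}

```text
time: 3.08
eef_pos: [0.5869, -0.1772, 0.0495]
tcp_rot: [-0.704, -0.048, 0.052, 0.706]
contact_force: [-0.4, 0.9, -0.2]
opening: 0.998
```

```bash
python3 -c "
from h import *
st();go([.5885,-.1805,.052],8)
im,d=viewer.read_camera('scene');crop('',im,80,240,140,150,4,'pics/s2c.png')"
```

```text
t 3.08 p [ 0.5869 -0.1772  0.0495] yaw 8.12 tilt [ -0.27 -57.29   0.19] F [-0.4  0.9 -0.2] T [-0.02  0.01 -0.02] op 0.998 q [-0.46  0.36  1.84  0.    0.94 -0.6 ]
turn [-0.19  0.12 -0.27] shift [ 1.1 -2.5 -3.5]
```

View pics/s2c.png

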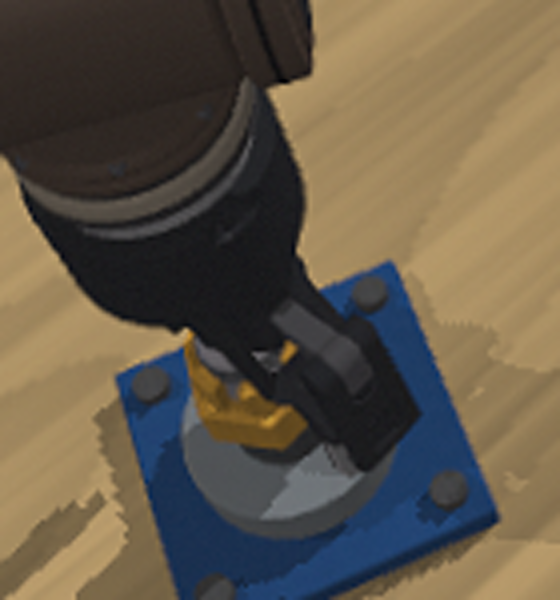

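>>> {"fn": "step_arm", "kwargs": {"rows": [[[0,0,0],[1,-1.5,-3],0.2],[[0,0,0],[1,-1.5,-3],0.4],[[0,0,0],[1,-1.5,-3],0.42],[[0,0,0],[1,-1.5,-3],0.42]], "newtons": 25}}

```text
time: 3.47
eef_pos: [0.5891, -0.1831, 0.0554]
tcp_rot: [0.706, 0.048, -0.051, -0.705]
contact_force: [-6.4, -1.2, 3.9]
opening: 0.584
```

```bash
python3 -c "
from h import *
st()
im,d=viewer.read_camera('scene');crop('',im,80,240,140,150,4,'pics/s3c.png')"
```

```text
t 3.47 p [ 0.5891 -0.1831  0.0554] yaw 8.08 tilt [-2.40e-01 -5.73e+01 -3.00e-02] F [-6.4 -1.2  3.9] T [-0.23  0.97 -0.01] op 0.584 q [-0.46  0.36  1.83 -0.    0.95 -0.6 ]
```

View pics/s3c.png

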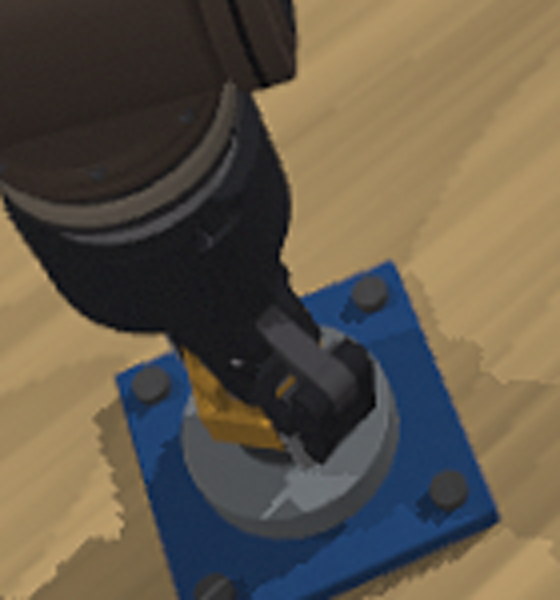

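>>> {"fn": "step_arm", "kwargs": {"rows": [[[0,0,0],[-1.5,0,0],0.42],[[0,0,0],[-1.5,0,0],0.42],[[0,0,0],[-1.5,0,0],0.42]]}}

```text
time: 3.77
eef_pos: [0.5891, -0.1829, 0.0548]
tcp_rot: [0.706, 0.05, -0.049, -0.705]
contact_force: [-0.8, -0.7, 0.5]
opening: 0.582
```

```bash
python3 -c "
from h import *
for i in range(4):
    st(); viewer.read_camera('top')"
```

```text
t 3.77 p [ 0.5891 -0.1829  0.0548] yaw 8.01 tilt [ 5.00e-02 -5.73e+01 -4.00e-02] F [-0.8 -0.7  0.5] T [-0.12  0.21 -0.01] op 0.582 q [-0.47  0.36  1.84 -0.    0.95 -0.6 ]
t 3.82 p [ 0.5891 -0.1828  0.0546] yaw 8.02 tilt [ 3.00e-02 -5.73e+01 -3.00e-02] F [-0.6 -1.   1. ] T [-0.12  0.14 -0.  ] op 0.584 q [-0.47  0.36  1.84 -0.    0.95 -0.6 ]
t 3.87 p [ 0.589  -0.1827  0.0544] yaw 8.02 tilt [ 3.00e-02 -5.73e+01 -2.00e-02] F [-0.2 -0.4  0.5] T [-0.09  0.14 -0.03] op 0.581 q [-0.47  0.36  1.84 -0.    0.95 -0.61]
t 3.92 p [ 0.589  -0.1827  0.0543] yaw 8.02 tilt [ 3.00e-02 -5.73e+01 -2.00e-02] F [-1.2  0.4  1.5] T [-0.13  0.15 -0.06] op 0.584 q [-0.47  0.36  1.84 -0.    0.95 -0.6 ]
```

>>> {"fn": "step_arm", "kwargs": {"rows": [[[0,0,0],[0,0,0],0.45],[[0,0,0],[0,0,0],0.48],[[0,0,0],[0,0,0],0.52],[[0,0,0],[0,0,0],0.6],[[0,0,0],[0,0,0],0.6],[[0,0,0],[0,0,0],0.6]], "newtons": 40}}

```text
time: 4.47
eef_pos: [0.5873, -0.1827, 0.0543]
tcp_rot: [-0.705, -0.048, 0.051, 0.706]
contact_force: [-7.4, -0.5, 5.7]
opening: 0.53
```

```bash
python3 -c "
from h import *
st()"
```

```text
t 4.47 p [ 0.5873 -0.1827  0.0543] yaw 8.06 tilt [ -0.27 -57.3    0.06] F [-7.4 -0.5  5.7] T [-0.2   1.11 -0.02] op 0.53 q [-0.47  0.36  1.84 -0.    0.95 -0.6 ]
```

>>> {"fn": "step_arm", "kwargs": {"rows": [[[0,0,0],[-0.7,0,0.5],0.6],[[0,2,0],[-1,0,1],0.6],[[0,4,0],[-1,0,1],0.6],[[0,6,0],[-1,0,1],0.6],[[0,8,0],[-1,0,1],0.6],[[0,10,0],[-1,0,1],0.6],[[0,10,0],[-1,0,1],0.6]]}}

```text
time: 5.05
eef_pos: [0.5869, -0.1827, 0.0543]
tcp_rot: [0.708, -0.013, 0.011, -0.706]
contact_force: [-4.6, -2.5, 2.4]
opening: 0.527
```

```bash
python3 -c "
from h import *
st()"
```

```text
t 5.05 p [ 0.5869 -0.1827  0.0543] yaw -2.01 tilt [ -0.15 -57.3   -0.09] F [-4.6 -2.5  2.4] T [-0.48  0.94 -0.11] op 0.527 q [-0.47  0.36  1.84 -0.    0.95 -0.43]
```

>>> {"fn": "step_arm", "kwargs": {"rows": [[[0,2,0],[-0.5,0,0],0.6],[[0,4,0],[-0.5,0,0],0.6],[[0,6,0],[-0.5,0,0],0.6],[[0,8,0],[-0.5,0,0],0.6],[[0,10,0],[-0.5,0,0],0.6],[[0,12,0],[-0.5,0,0],0.6],[[0,14,0],[-0.5,0,0],0.6],[[0,15.5,0],[-0.5,0,0],0.6],[[0,15.5,0],[-0.5,0,0],0.6],[[0,15.5,0],[-0.5,0,0],0.6]]}}

```text
time: 5.88
eef_pos: [0.5862, -0.1826, 0.0543]
tcp_rot: [0.699, -0.108, 0.106, -0.698]
contact_force: [-5.7, -3.2, 2.9]
opening: 0.532
```

```bash
python3 -c "
from h import *
st()"
```

```text
t 5.88 p [ 0.5862 -0.1826  0.0543] yaw -17.48 tilt [ -0.15 -57.3   -0.11] F [-5.7 -3.2  2.9] T [-0.38  0.92 -0.15] op 0.532 q [-0.47  0.36  1.84 -0.    0.95 -0.16]
```

>>> {"fn": "step_arm", "kwargs": {"rows": [[[0,0,0],[0,0,0],0.3],[[0,0,0],[0,0,0],0],[[0,0,0],[0,0,0],0],[[0,0,0],[0,0,0],0],[[0,0,0],[0,-35,0],0],[[0,0,0],[0,-75,0],0],[[0,0,0],[0,-115,0],0],[[0,0,0],[0,-125,0],0]]}}

```text
time: 6.55
eef_pos: [0.591, -0.1831, 0.1874]
tcp_rot: [0.7, -0.103, 0.112, -0.698]
contact_force: [-0.0, -1.1, 0.8]
opening: 1.005
```

```bash
python3 -c "
from h import *
st();go([.50,0,.18],45)"
```

```text
t 6.55 p [ 0.591  -0.1831  0.1874] yaw -17.45 tilt [  0.75 -57.29  -0.1 ] F [-0.  -1.1  0.8] T [-0.04 -0.09  0.01] op 1.005 q [-0.46  0.2   1.77  0.    1.16 -0.16]
turn [  0.5  -62.45   0.62] shift [-141.8    5.3  147.4]
```

>>> {"fn": "step_arm", "kwargs": {"rows": [[[0,-62,0],[-142,5,147],0],[[0,-62,0],[-142,5,147],0],[[0,-62,0],[-142,5,147],0],[[0,-62,0],[-142,5,147],0],[[0,-62,0],[-142,5,147],0],[[0,-62,0],[-142,5,147],0],[[0,-62,0],[-142,5,147],0],[[0,-62,0],[-142,5,147],0],[[0,-62,0],[-142,5,147],0],[[0,-62,0],[-142,5,147],0]]}}

```text
time: 7.38
eef_pos: [0.4959, 0.0016, 0.174]
tcp_rot: [0.654, 0.269, -0.268, -0.654]
contact_force: [0.0, -0.1, 0.6]
opening: 1.001
```

Run:
```python
from h import *
st();go([.477,.1165,.18],101.6)
for n,(a,b,w,h,s) in dict(scene=(120,307,50,50,12),top=(388,180,40,34,16)).items():
    im,d=viewer.read_camera(n);np.savez(n+"4.npz",im=im,d=d);crop("",im,a,b,w,h,s,f"pics/{n}4.png")
```

```text
t 7.38 p [0.4959 0.0016 0.174 ] yaw 44.64 tilt [ 2.00e-02 -5.73e+01 -1.00e-02] F [ 0.  -0.1  0.6] T [ 0.03 -0.04  0.  ] op 1.001 q [-0.2  -0.06  2.06  0.    1.14 -0.98]
turn [ 2.000e-02 -5.696e+01  2.000e-02] shift [67.2 -6.  95.1]
```

View pics/scene4.png

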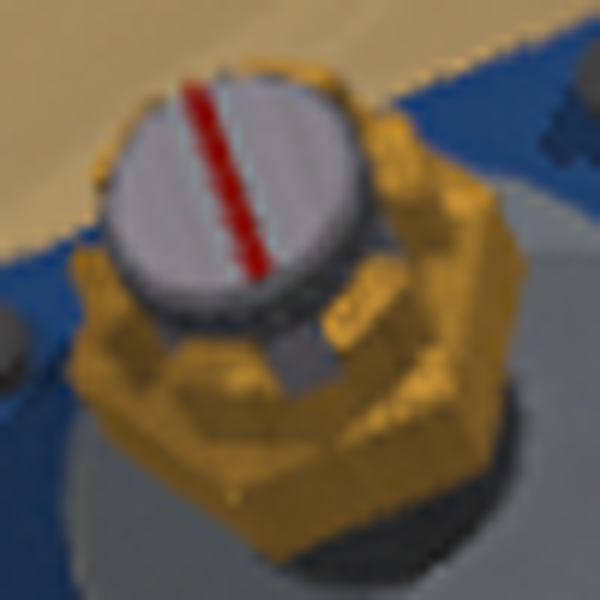

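View pics/top4.png

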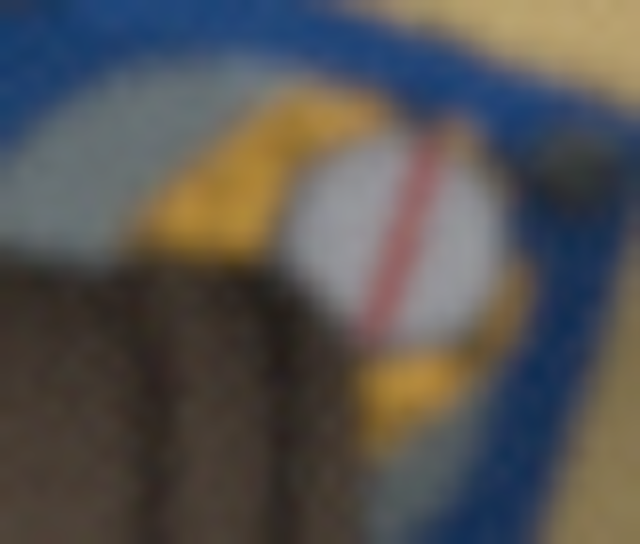

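Run:
```python
from h import *
def C(px,o,s): return (np.array(px,float)+0.5)/s+np.array(o)-0.5
c=np.array([.5893,-.1818])
for z,pts in ((.083,[(72,375),(235,485),(498,195)]),(.063,[(278,560),(488,470)])):
    P=plane("scene",C(pts,(120,307),12),z)[:,:2]-c
    print(z,np.linalg.norm(P,axis=1),np.degrees(np.arctan2(P[:,1],P[:,0])))
# predicted slot floor edges for hole angle -17.6
for a in (-13.6,-17.6,-21.6):
  u=np.array([np.cos(np.radians(a)),np.sin(np.radians(a))]);v=np.array([-u[1],u[0]])
  X=[[*(c+r*u+w*v),.083] for r in (.0155,.0205) for w in (-.004,.004)]
  print(a,((proj("scene",X)-[120,307]+.5)*12-.5).round())
```

```text
0.083 [0.02646837 0.02489572 0.0263559 ] [-109.59437378  -49.74162324   71.84742592]
0.063 [0.02566054 0.02592635] [-49.25196586  11.89776108]
-13.6 [[305. 408.]
 [369. 375.]
 [322. 443.]
 [385. 409.]]
-17.6 [[296. 411.]
 [361. 381.]
 [309. 447.]
 [374. 417.]]
-21.6 [[286. 412.]
 [353. 387.]
 [297. 449.]
 [363. 424.]]
```

>>> {"fn": "step_arm", "kwargs": {"rows": [[[0,-57,0],[67,-6,95],0],[[0,-57,0],[67,-6,95],0],[[0,-57,0],[67,-6,95],0],[[0,-57,0],[67,-6,95],0],[[0,-57,0],[67,-6,95],0],[[0,-57,0],[67,-6,95],0],[[0,-57,0],[67,-6,95],0],[[0,-57,0],[67,-6,95],0],[[0,-57,0],[67,-6,95],0],[[0,-57,0],[67,-6,95],0]]}}

```text
time: 8.32
eef_pos: [0.4772, 0.1159, 0.18]
tcp_rot: [0.448, 0.547, -0.547, -0.449]
contact_force: [0.1, -0.2, -0.4]
opening: 1.002
```

Run:
```python
from h import *
viewer.read_camera("scene");viewer.read_camera("scene")
st();go([.4768,.1162,.009],101.6)
im,d=viewer.read_camera("top");crop("",im,210,140,120,120,5,"pics/t5.png")
im,d=viewer.read_camera("scene");crop("",im,180,120,140,140,4,"pics/s5.png")
```

```text
t 8.42 p [0.4771 0.1158 0.18  ] yaw 101.33 tilt [  0.  -57.3   0. ] F [-0.  -0.4  0. ] T [-0.04 -0.03 -0.02] op 1.001 q [ 0.03 -0.08  2.07  0.    1.15 -1.74]
turn [-0.   -0.27  0.  ] shift [  0.4 171.    0.3]
```

View pics/s5.png

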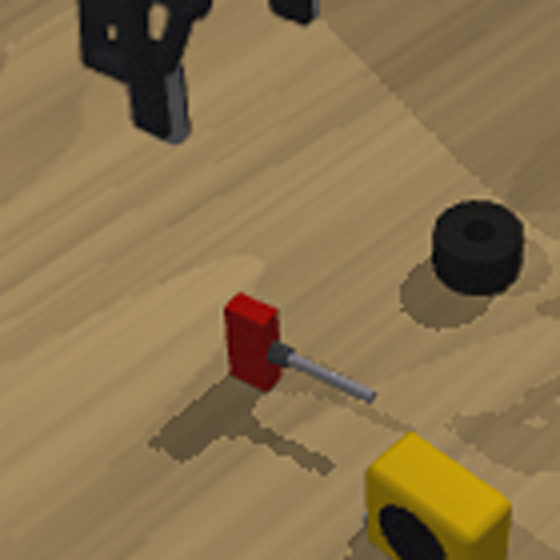

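>>> {"fn": "step_arm", "kwargs": {"rows": [[[0,0,0],[0,40,0],0],[[0,0,0],[0,80,0],0],[[0,0,0],[0,110,0],0],[[0,0,0],[0,135,0],0.1],[[0,0,0],[0,155,0],0.3],[[0,0,0],[0,166,0],0.5],[[0,0,0],[0,170,0],0.6],[[0,0,0],[0,170,0],0.65],[[0,0,0],[0,170,0],0.65]], "newtons": 30}}

```text
time: 9.27
eef_pos: [0.4782, 0.1159, 0.0111]
tcp_rot: [0.448, 0.548, -0.547, -0.447]
contact_force: [0.0, 0.1, -0.1]
opening: 0.352
```

Run:
```python
from h import *
viewer.read_camera("scene")
st();go([.4768,.1162,.009],101.6)
im,d=viewer.read_camera("top");crop("",im,210,140,120,120,5,"pics/t6.png")
im,d=viewer.read_camera("scene");crop("",im,180,120,140,140,4,"pics/s6.png")
```

```text
t 9.32 p [0.4785 0.1159 0.0116] yaw 101.5 tilt [-3.00e-02 -5.73e+01 -1.60e-01] F [-0.1  0.   0.8] T [ 0.02 -0.03  0.02] op 0.351 q [ 0.03  0.19  2.15 -0.    0.8  -1.74]
turn [ 0.16 -0.1  -0.03] shift [0.6 2.5 1.6]
```

View pics/s6.png

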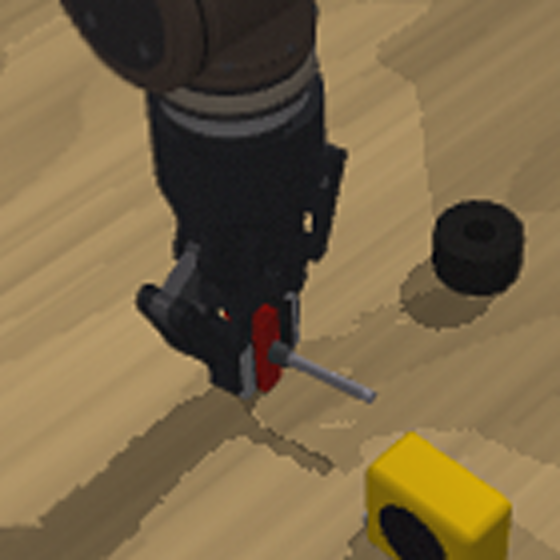

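View pics/t6.png

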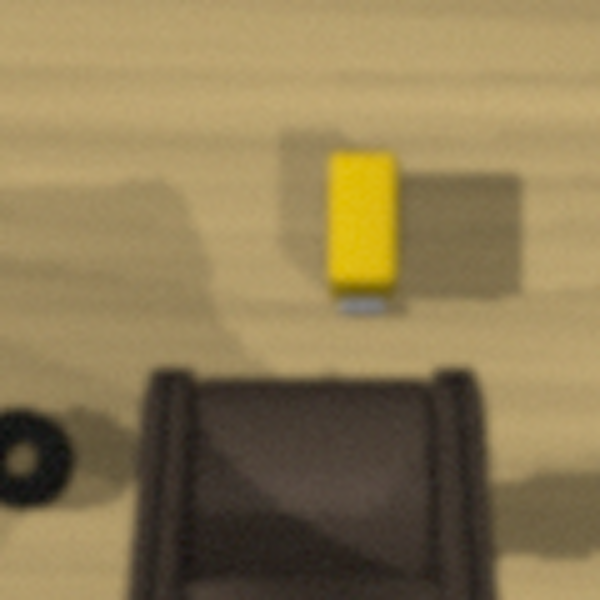

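>>> {"fn": "step_arm", "kwargs": {"rows": [[[0,0,0],[0.3,1,1],0.75],[[0,0,0],[0.3,1,1],0.82],[[0,0,0],[0.3,1,1],0.9],[[0,0,0],[0.3,1,1],1],[[0,0,0],[0.3,1,1],1],[[0,0,0],[0.3,1,1],1]], "newtons": 35}}

```text
time: 9.92
eef_pos: [0.4765, 0.1161, 0.0097]
tcp_rot: [0.447, 0.548, -0.548, -0.447]
contact_force: [-2.0, 0.9, 6.5]
opening: 0.165
```

Run:
```python
from h import *
st()
```

```text
t 9.92 p [0.4765 0.1161 0.0097] yaw 101.52 tilt [-0.00e+00 -5.73e+01 -3.00e-02] F [-2.   0.9  6.5] T [ 0.09  0.22 -0.01] op 0.165 q [ 0.03  0.19  2.15  0.    0.79 -1.74]
```

>>> {"fn": "step_arm", "kwargs": {"rows": [[[0,0,0],[0,-20,0],1],[[0,0,0],[0,-60,0],1],[[0,0,0],[0,-100,0],1],[[0,0,0],[0,-140,0],1],[[0,0,0],[0,-140,0],1]]}}

```text
time: 10.33
eef_pos: [0.4814, 0.1162, 0.1577]
tcp_rot: [0.452, 0.551, -0.544, -0.443]
contact_force: [2.1, -0.6, 0.4]
opening: 0.159
```

Run:
```python
from h import *
st();go([.4875,-.149,.13],72.3)
```

```text
t 10.33 p [0.4814 0.1162 0.1577] yaw 101.53 tilt [ -0.16 -57.29  -0.91] F [ 2.1 -0.6  0.4] T [-0.03 -0.09 -0.03] op 0.159 q [ 0.03 -0.05  2.09 -0.    1.09 -1.74]
turn [ 0.93 29.23  0.07] shift [-261.    27.7   47.5]
```

>>> {"fn": "step_arm", "kwargs": {"rows": [[[0,29,0],[-262,10,42],1],[[0,29,0],[-262,10,42],1],[[0,29,0],[-262,10,42],1],[[0,29,0],[-262,10,42],1],[[0,29,0],[-262,10,42],1],[[0,29,0],[-262,10,42],1],[[0,29,0],[-262,10,42],1],[[0,29,0],[-262,10,42],1],[[0,29,0],[-262,10,42],1]]}}

```text
time: 11.08
eef_pos: [0.4866, -0.1497, 0.1381]
tcp_rot: [-0.57, -0.417, 0.418, 0.571]
contact_force: [-0.1, 0.7, -1.0]
opening: 0.154
```

Run:
```python
from h import *
viewer.read_camera("scene");viewer.read_camera("scene")
st();go([.4875,-.149,.13],72.3)
im,d=viewer.read_camera("top");np.savez("top7.npz",im=im);crop("",im,330,150,120,110,5,"pics/t7.png")
im,d=viewer.read_camera("scene");np.savez("scene7.npz",im=im);crop("",im,50,220,160,150,4,"pics/s7.png")
```

```text
t 11.18 p [ 0.4867 -0.1481  0.1383] yaw 72.55 tilt [ 4.00e-02 -5.73e+01  9.00e-02] F [-0.2 -0.1  0.3] T [ 0.05 -0.02 -0.02] op 0.153 q [-0.5   0.02  2.06  0.    1.07 -1.76]
turn [-0.09  0.25  0.04] shift [-0.6  8.3 -1. ]
```

View pics/s7.png

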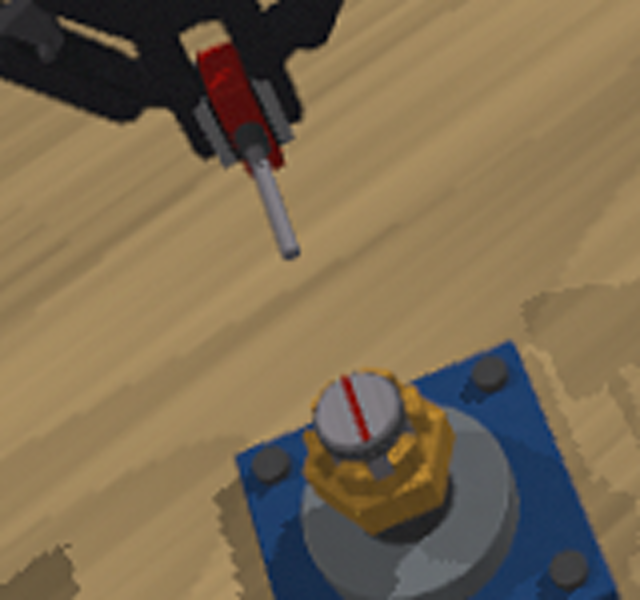

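View pics/t7.png

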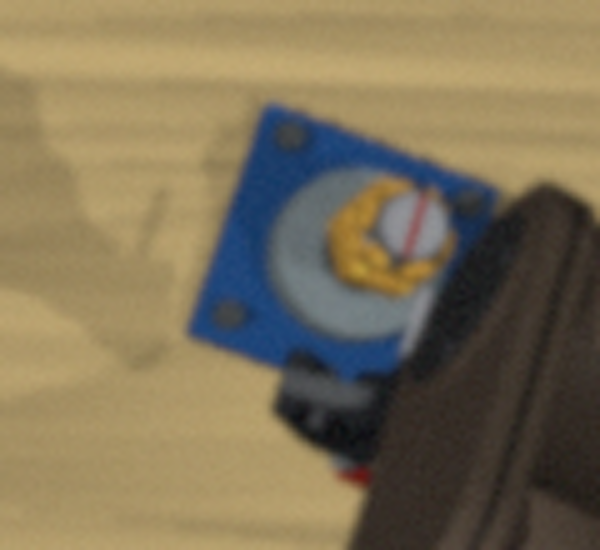

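Run:
```python
from h import *
def C(px,o,s): return (np.array(px,float)+0.5)/s+np.array(o)-0.5
im=np.load("scene7.npz")['im'];crop("",im,100,240,60,60,10,"pics/s7b.png")
a=np.radians(72.5-90);d=np.array([np.cos(a),np.sin(a)])
p=np.array([.4867,-.1481])
print("exp tip",p+.069*d,"collar",p+.021*d)
tip=plane("scene",C([(290,252)],(50,220),4),.1546);col=plane("scene",C([(260,155)],(50,220),4),.1546);print(tip,col,np.degrees(np.arctan2(*(tip-col)[0,1::-1])))
print(proj("scene",[[*(p+r*d),.1546] for r in (.021,.069)]))
print((proj("scene",[[*(p+r*d),.1546] for r in (.021,.069)])-[100,240]+.5)*10-.5)
print((proj("top",[[*(p+r*d),.1546] for r in (.021,.069)])-[330,150]+.5)*5-.5)
```

```text
exp tip [ 0.55250647 -0.1688487 ] collar [ 0.50672806 -0.15441482]
[[ 0.55213554 -0.16964858  0.1546    ]] [[ 0.51045362 -0.15523933  0.1546    ]] -19.070030767166777
[[113.71769036 256.50491327]
 [122.77288043 282.42951269]]
[[141.67690357 169.54913274]
 [232.2288043  428.79512685]]
[[394.13616841 400.74482293]
 [427.7728967  288.14613135]]
```

View pics/s7b.png

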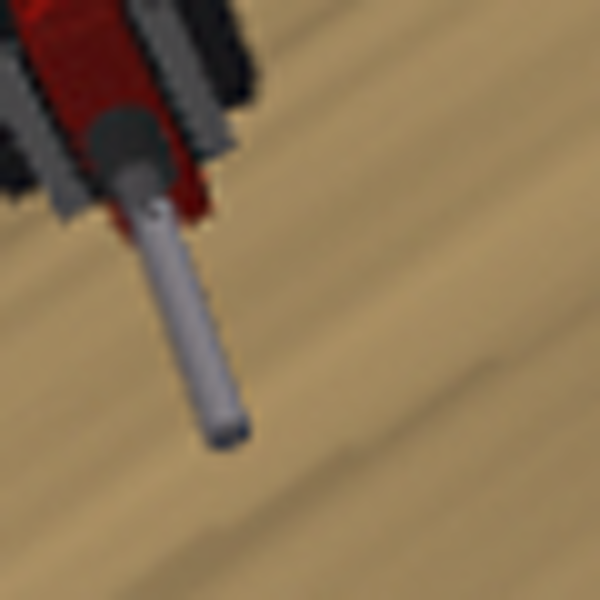

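Run:
```python
from h import *
go([.4966,-.1513,.0762],72.4)
```

```text
turn [-0.05  0.22  0.02] shift [ -0.5  62.4 -10.3]
```

>>> {"fn": "step_arm", "kwargs": {"rows": [[[0,0.2,0],[0,20,0],1],[[0,0.2,0],[0,40,0],1],[[0,0.2,0],[0,55,-3],1],[[0,0.2,0],[-0.5,62,-8],1],[[0,0.2,0],[-0.5,62,-10],1],[[0,0.2,0],[-0.5,62,-10],1],[[0,0.2,0],[-0.5,62,-10],1]]}}

```text
time: 11.87
eef_pos: [0.4977, -0.1527, 0.0783]
tcp_rot: [0.571, 0.418, -0.417, -0.57]
contact_force: [0.4, 0.5, -1.4]
opening: 0.159
```

Run:
```python
from h import *
viewer.read_camera("scene");viewer.read_camera("scene");viewer.read_camera("scene")
st();go([.4966,-.1513,.0762],72.3)
im,d=viewer.read_camera("top");np.savez("top8.npz",im=im);crop("",im,370,160,70,70,8,"pics/t8.png")
im,d=viewer.read_camera("scene");np.savez("scene8.npz",im=im);crop("",im,90,280,80,70,8,"pics/s8.png")
st()
```

```text
t 12.02 p [ 0.4973 -0.1528  0.0782] yaw 72.33 tilt [-2.00e-02 -5.73e+01 -1.10e-01] F [-0.2  1.1  0.4] T [ 0.01 -0.    0.02] op 0.155 q [-0.49  0.13  2.07 -0.    0.94 -1.76]
turn [ 0.11  0.03 -0.02] shift [1.3 2.  1.1]
t 12.12 p [ 0.497  -0.1528  0.0779] yaw 72.32 tilt [-1.00e-02 -5.73e+01 -8.00e-02] F [ 0.2  1.  -0.4] T [0.01 0.01 0.01] op 0.161 q [-0.49  0.13  2.07  0.    0.94 -1.76]
```

View pics/s8.png

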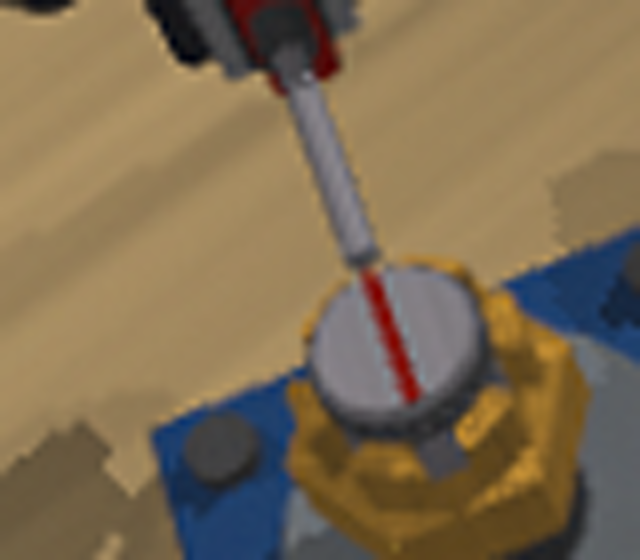

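View pics/t8.png

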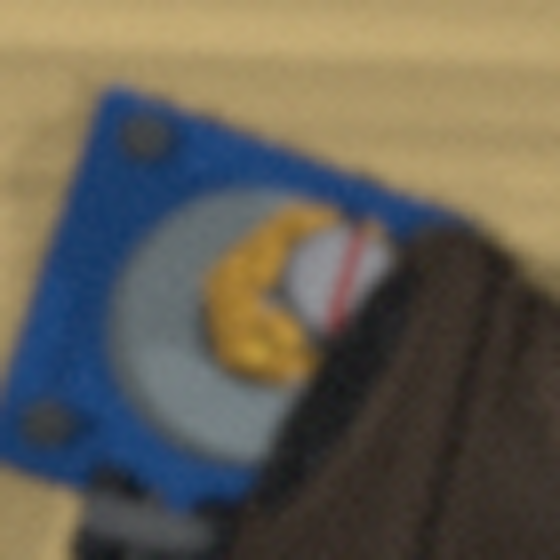

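```bash
cat >> h.py <<'E'
def redline(n,im,box):
    x0,y0,x1,y1=box; s=im[y0:y1,x0:x1].astype(int)
    w=(s[...,0]-s[...,1])*(abs(s[...,1]-s[...,2])<35)
    w[w<(25 if n=="top" else 50)]=0
    ys,xs=np.nonzero(w); P=plane(n,np.c_[xs+x0,ys+y0],.109); ww=w[ys,xs]
    m=np.average(P,0,ww)[:2]; U,S,V=np.linalg.svd((P[:,:2]-m)*np.sqrt(ww)[:,None],full_matrices=False)
    return m,np.degrees(np.arctan(V[0,1]/V[0,0]))
E
python3 - <<'E'
from h import *
def C(px,o,s): return (np.array(px,float)+0.5)/s+np.array(o)-0.5
im=np.load("scene8.npz")['im']
m,a=redline("scene",im,(128,312,146,334));print(m,a)
a=np.radians(-17.6);d=np.array([np.cos(a),np.sin(a)]);v=np.array([-d[1],d[0]])
for z in (.0925,.0942):
    P=plane("scene",C([(362,250),(300,85)],(90,280),8),z)[:,:2]
    print(z,P,(P-m)@v*1000,(P-m)@d*1000,np.degrees(np.arctan2(*(P[0]-P[1])[::-1])))
# rows-based edge centroid of rod
g=im[280:320,90:145].astype(int)
sat=g.max(2)-g.min(2)
mask=(sat<25)&(g.mean(2)>80)
for y in range(11,32):
    xs=np.nonzero(mask[y])[0]; print(y+280,xs+90)
E
```

```text
[ 0.58851616 -0.18192253] -17.553677347239724
0.0925 [[ 0.56039993 -0.17392713]
 [ 0.52323204 -0.16261068]] [-0.8803653  -1.33208351] [-29.21769924 -68.06753143] -16.933835455736904
0.0942 [[ 0.56147519 -0.17413241]
 [ 0.52442615 -0.16285215]] [-0.75091434 -1.20118809] [-28.13069916 -66.85630161] -16.933835455736844
291 [126 127 128 129]
292 [126 127 128 129 130]
293 [126 127 128 129 130]
294 [127 128 129 130]
295 [127 128 129 130 131]
296 [127 128 129 130 131]
297 [128 129 130 131]
298 [128 129 130 131 132]
299 [128 129 130 131 132]
300 [129 130 131 132]
301 [129 130 131 132 133]
302 [130 131 132 133]
303 [130 131 132 133]
304 [130 131 132 133 134]
305 [131 132 133 134]
306 [131 132 133 134]
307 [131 132 133 134 135]
308 [132 133 134 135]
309 [132 133 134 135]
310 [132 133 134 135 136]
311 [133 134 135 136]
```

```bash
cat >> h.py <<'E'
def rod(im,r0,r1,c0,c1,z):
    g=im[:,:].astype(int);pts=[]
    for y in range(r0,r1):
        s=g[y,c0:c1];sat=s.max(1)-s.min(1);w=np.clip((45-sat)/30.,0,1)
        x=np.arange(c0,c1)
        if w.sum()>2: pts.append(((w*x).sum()/w.sum(),y,w.sum()))
    pts=np.array(pts);k=np.polyfit(pts[:,1],pts[:,0],1)
    print("widths",pts[:,2].round(1),"res",np.std(pts[:,0]-np.polyval(k,pts[:,1])).round(2))
    e=np.array([[np.polyval(k,y),y] for y in (r0,r1)])
    return plane("scene",e,z)[:,:2]
E
python3 - <<'E'
from h import *
im=np.load("scene8.npz")['im']
m,_=redline("scene",im,(128,312,146,334))
a=np.radians(-17.6);d=np.array([np.cos(a),np.sin(a)]);v=np.array([-d[1],d[0]])
P=rod(im,293,311,122,140,.0942);print(P,(P-m)@v*1000,(P-m)@d*1000,np.degrees(np.arctan2(*(P[1]-P[0])[::-1])))
E
```

```text
widths [5.  4.3 5.  5.  4.2 5.  5.  4.2 5.  4.8 4.4 5.  4.8 4.5 4.9 4.8 4.7 4.9] res 0.11
[[ 0.52959819 -0.1644746 ]
 [ 0.56143894 -0.17459402]] [-1.18382198 -1.20187459] [-61.43578165 -28.0256716 ] -17.63095884525376
```

>>> {"fn": "step_arm", "kwargs": {"rows": [[[0,0,0],[1.2,1.5,0],1],[[0,0,0],[1.2,1.5,-2],1],[[0,0,0],[1.2,1.5,-4],1],[[0,0,0],[1.2,1.5,-5],1],[[0,0,0],[1.2,1.5,-5],1],[[0,0,0],[1.2,1.5,-5],1]]}}

```text
time: 12.62
eef_pos: [0.5018, -0.153, 0.0755]
tcp_rot: [-0.571, -0.417, 0.417, 0.571]
contact_force: [0.4, 0.3, -0.7]
opening: 0.162
```

Run:
```python
from h import *
for i in range(2): viewer.read_camera("top")
im,_=viewer.read_camera("scene");crop("",im,90,280,80,70,8,"pics/s9.png")
st()
m,_=redline("scene",im,(128,312,146,334))
a=np.radians(-17.6);d=np.array([np.cos(a),np.sin(a)]);v=np.array([-d[1],d[0]])
P=rod(im,294,311,122,141,.0925);print(P,(P-m)@v*1000,(P-m)@d*1000,np.degrees(np.arctan2(*(P[1]-P[0])[::-1])))
```

```text
t 12.77 p [ 0.5017 -0.1529  0.0755] yaw 72.32 tilt [ 0.00e+00 -5.73e+01  1.00e-02] F [ 0.4  0.  -0.7] T [-0.04  0.06 -0.  ] op 0.161 q [-0.49  0.15  2.06  0.    0.94 -1.75]
widths [4.5 5.  4.3 4.4 5.  4.3 4.3 5.  4.4 4.9 5.  4.6 5.  4.9 4.6 5.  4.8] res 0.13
[[ 0.53144326 -0.16362511]
 [ 0.56152802 -0.17322178]] [0.20427263 0.15353927] [-59.84101364 -28.262757  ] -17.692050831470766
```

View pics/s9.png

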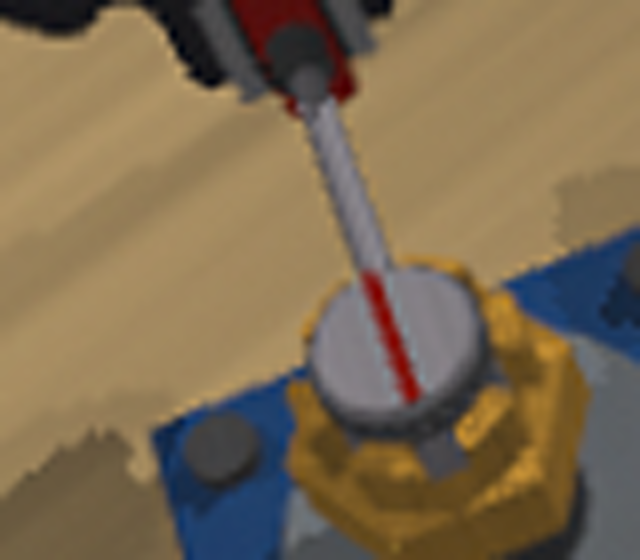

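>>> {"fn": "step_arm", "kwargs": {"rows": [[[0,0,0],[-0.2,-0.5,-1],1],[[0,0,0],[-0.2,-0.5,-2],1],[[0,0,0],[-0.2,-0.5,-3],1],[[0,0,0],[-0.2,-0.5,-4],1],[[0,0,0],[-0.2,-0.5,-5],1],[[0,0,0],[-0.2,-0.5,-5],1]]}}

```text
time: 13.27
eef_pos: [0.5067, -0.1548, 0.0761]
tcp_rot: [0.571, 0.417, -0.417, -0.571]
contact_force: [0.3, -0.6, -0.6]
opening: 0.16
```

Run:
```python
from h import *
st()
```

```text
t 13.27 p [ 0.5067 -0.1548  0.0761] yaw 72.32 tilt [-0.00e+00 -5.73e+01 -1.00e-02] F [ 0.3 -0.6 -0.6] T [-0.02 -0.   -0.06] op 0.16 q [-0.49  0.16  2.04  0.    0.94 -1.75]
```

>>> {"fn": "step_arm", "kwargs": {"rows": [[[0,0,0],[0,0,-1],1],[[0,0,0],[0,0,-2],1],[[0,0,0],[0,0,-3],1],[[0,0,0],[0,0,-4],1],[[0,0,0],[0,0,-5],1],[[0,0,0],[0,0,-5],1]]}}

```text
time: 13.77
eef_pos: [0.5114, -0.1563, 0.0761]
tcp_rot: [0.571, 0.417, -0.417, -0.571]
contact_force: [0.8, -0.4, -0.4]
opening: 0.159
```

Run:
```python
from h import *
st()
```

```text
t 13.77 p [ 0.5114 -0.1563  0.0761] yaw 72.32 tilt [-0.00e+00 -5.73e+01 -1.00e-02] F [ 0.8 -0.4 -0.4] T [ 0.02 -0.03 -0.03] op 0.159 q [-0.49  0.17  2.03 -0.    0.95 -1.75]
```

No resistance, so the tip is in the slot and probably the hole. I'll continue gently.

>>> {"fn": "step_arm", "kwargs": {"rows": [[[0,0,0],[0,0,-1],1],[[0,0,0],[0,0,-2],1],[[0,0,0],[0,0,-3],1],[[0,0,0],[0,0,-4],1],[[0,0,0],[0,0,-5],1],[[0,0,0],[0,0,-6],1],[[0,0,0],[0,0,-7],1],[[0,0,0],[0,0,-8],1],[[0,0,0],[0,0,-8],1]]}}

```text
time: 14.52
eef_pos: [0.5191, -0.1587, 0.0761]
tcp_rot: [0.571, 0.417, -0.417, -0.571]
contact_force: [-0.2, -0.1, -0.1]
opening: 0.159
```

Run:
```python
from h import *
st()
im,_=viewer.read_camera("scene");crop("",im,90,280,80,70,8,"pics/s10.png")
```

```text
t 14.52 p [ 0.5191 -0.1587  0.0761] yaw 72.32 tilt [-0.00e+00 -5.73e+01 -2.00e-02] F [-0.2 -0.1 -0.1] T [-0.01  0.04 -0.04] op 0.159 q [-0.48  0.18  2.01  0.    0.95 -1.75]
```

View pics/s10.png

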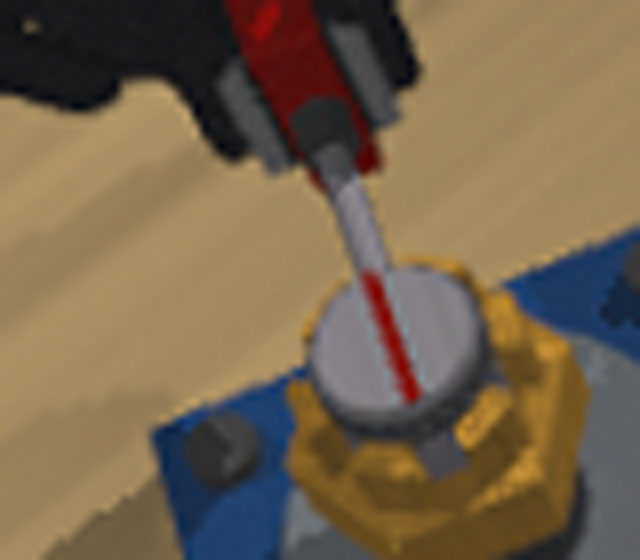

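>>> {"fn": "step_arm", "kwargs": {"rows": [[[0,0,0],[0,0,-1],1],[[0,0,0],[0,0,-2],1],[[0,0,0],[0,0,-3],1],[[0,0,0],[0,0,-4],1],[[0,0,0],[0,0,-5],1],[[0,0,0],[0,0,-6],1],[[0,0,0],[0,0,-7],1],[[0,0,0],[0,0,-8],1],[[0,0,0],[0,0,-9],1],[[0,0,0],[0,0,-10],1]]}}

```text
time: 15.4
eef_pos: [0.5285, -0.1617, 0.0761]
tcp_rot: [-0.571, -0.417, 0.417, 0.571]
contact_force: [-0.0, -0.5, -0.0]
opening: 0.156
```

Run:
```python
from h import *
st()
```

```text
t 15.4 p [ 0.5285 -0.1617  0.0761] yaw 72.32 tilt [  0.  -57.3   0. ] F [-0.  -0.5 -0. ] T [-0.   -0.04 -0.01] op 0.156 q [-0.48  0.2   1.99  0.    0.95 -1.74]
```

>>> {"fn": "step_arm", "kwargs": {"rows": [[[0,0,0],[0,0,-1],1],[[0,0,0],[0,0,-2],1],[[0,0,0],[0,0,-3],1],[[0,0,0],[0,0,-4],1],[[0,0,0],[0,0,-5],1],[[0,0,0],[0,0,-6],1],[[0,0,0],[0,0,-7],1],[[0,0,0],[0,0,-8],1],[[0,0,0],[0,0,-9],1],[[0,0,0],[0,0,-10],1]]}}

```text
time: 16.23
eef_pos: [0.538, -0.1647, 0.0761]
tcp_rot: [-0.571, -0.417, 0.417, 0.571]
contact_force: [-0.9, -0.2, -1.9]
opening: 0.162
```

Run:
```python
from h import *
st()
im,_=viewer.read_camera("scene");crop("",im,90,280,80,70,8,"pics/s11.png")
```

```text
t 16.23 p [ 0.538  -0.1647  0.0761] yaw 72.32 tilt [  0.  -57.3   0. ] F [-0.9 -0.2 -1.9] T [-0.06  0.05  0.02] op 0.162 q [-0.48  0.22  1.96  0.    0.96 -1.74]
```

View pics/s11.png

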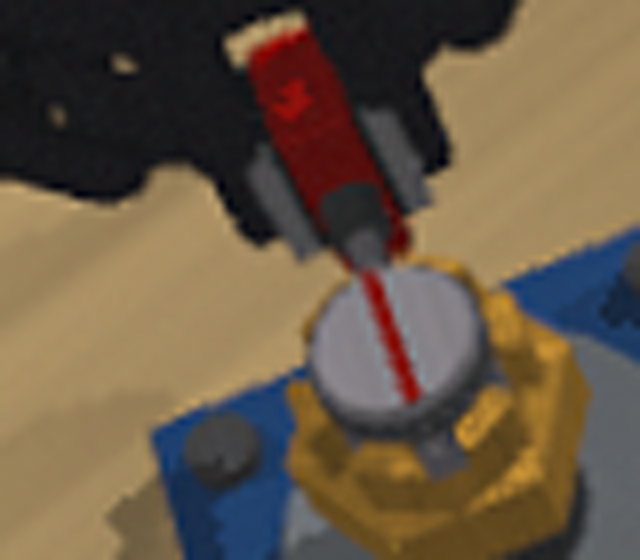

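>>> {"fn": "step_arm", "kwargs": {"rows": [[[0,0,0],[0,0,-1],1],[[0,0,0],[0,0,-2],1],[[0,0,0],[0,0,-3],1],[[0,0,0],[0,0,-4],1],[[0,0,0],[0,0,-5],1],[[0,0,0],[0,0,-6],1],[[0,0,0],[0,0,-7],1],[[0,0,0],[0,0,-8],1],[[0,0,0],[0,0,-9],1],[[0,0,0],[0,0,-9],1]]}}

```text
time: 17.12
eef_pos: [0.5467, -0.1675, 0.0761]
tcp_rot: [0.571, 0.417, -0.417, -0.571]
contact_force: [-0.8, -0.5, -0.9]
opening: 0.159
```

Run:
```python
from h import *
st()
```

```text
t 17.12 p [ 0.5467 -0.1675  0.0761] yaw 72.32 tilt [-0.00e+00 -5.73e+01 -1.00e-02] F [-0.8 -0.5 -0.9] T [-0.03  0.02  0.04] op 0.159 q [-0.47  0.24  1.94 -0.    0.96 -1.74]
```

>>> {"fn": "step_arm", "kwargs": {"rows": [[[0,0,0],[0,0,-0.5],1],[[0,0,0],[0,0,-1],1],[[0,0,0],[0,0,-1.5],1],[[0,0,0],[0,0,-1.5],1]]}}

```text
time: 17.45
eef_pos: [0.548, -0.1679, 0.0761]
tcp_rot: [0.571, 0.417, -0.417, -0.571]
contact_force: [0.3, -0.7, -1.1]
opening: 0.157
```

Run:
```python
from h import *
st()
im,_=viewer.read_camera("scene");crop("",im,90,280,80,70,8,"pics/s12.png")
```

```text
t 17.45 p [ 0.548  -0.1679  0.0761] yaw 72.32 tilt [-0.00e+00 -5.73e+01 -1.00e-02] F [ 0.3 -0.7 -1.1] T [-0.01  0.04  0.01] op 0.157 q [-0.47  0.24  1.94  0.    0.96 -1.74]
```

View pics/s12.png

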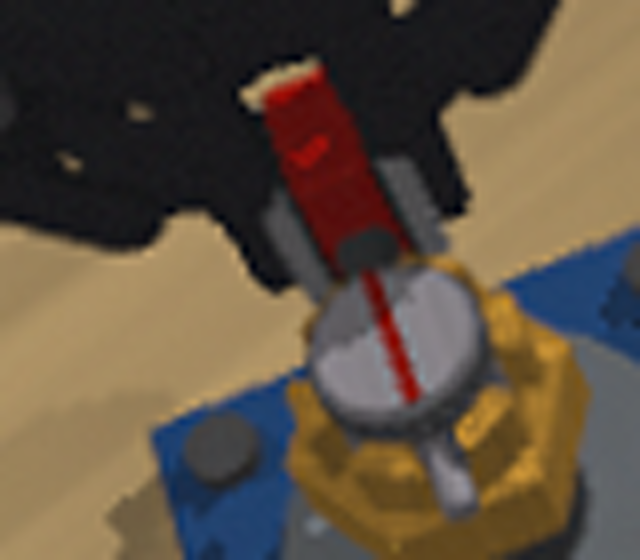

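>>> {"fn": "step_arm", "kwargs": {"rows": [[[0,0,0],[0,0,-0.4],1],[[0,0,0],[0,0,-0.8],1],[[0,0,0],[0,0,-1.2],1],[[0,0,0],[0,0,-1.2],1]]}}

```text
time: 17.83
eef_pos: [0.5487, -0.1681, 0.076]
tcp_rot: [-0.57, -0.417, 0.418, 0.571]
contact_force: [-1.3, 0.5, -0.3]
opening: 0.157
```

Run:
```python
from h import *
st()
```

```text
t 17.83 p [ 0.5487 -0.1681  0.076 ] yaw 72.33 tilt [  0.   -57.3    0.08] F [-1.3  0.5 -0.3] T [ 0.04  0.22 -0.01] op 0.157 q [-0.47  0.25  1.93 -0.    0.96 -1.74]
```

>>> {"fn": "step_arm", "kwargs": {"rows": [[[0,0,0],[0,0,-0.4],1],[[0,0,0],[0,0,-0.8],1],[[0,0,0],[0,0,-0.8],1]]}}

```text
time: 18.08
eef_pos: [0.5488, -0.1681, 0.0758]
tcp_rot: [-0.57, -0.417, 0.418, 0.572]
contact_force: [-4.9, 0.6, 1.6]
opening: 0.162
```

Run:
```python
from h import *
st()
im,_=viewer.read_camera("scene");crop("",im,90,280,80,70,8,"pics/s13.png")
```

```text
t 18.08 p [ 0.5488 -0.1681  0.0758] yaw 72.33 tilt [ 1.00e-02 -5.73e+01  1.80e-01] F [-4.9  0.6  1.6] T [0.2  0.78 0.02] op 0.162 q [-0.47  0.25  1.93 -0.    0.96 -1.74]
```

View pics/s13.png

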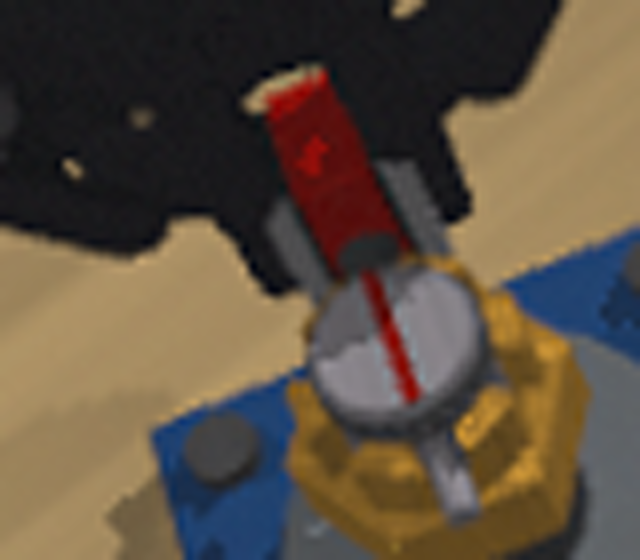

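>>> {"fn": "step_arm", "kwargs": {"rows": [[[0,0,0],[0,0.8,0],1],[[0,0,0],[0,1.2,0],1],[[0,0,0],[0,1.2,0],0.9],[[0,0,0],[0,1.2,0],0.75],[[0,0,0],[0,1.2,0],0.6],[[0,0,0],[0,1.2,0],0.4],[[0,0,0],[0,1.2,0],0.4],[[0,0,0],[0,1.2,0],0.4]]}}

```text
time: 18.8
eef_pos: [0.5502, -0.1687, 0.0751]
tcp_rot: [0.571, 0.417, -0.417, -0.571]
contact_force: [0.4, 0.4, 0.3]
opening: 0.599
```

Run:
```python
from h import *
st()
im,_=viewer.read_camera("scene");crop("",im,90,280,80,70,8,"pics/s14.png")
```

```text
t 18.8 p [ 0.5502 -0.1687  0.0751] yaw 72.32 tilt [-1.00e-02 -5.73e+01 -6.00e-02] F [0.4 0.4 0.3] T [0.01 0.01 0.02] op 0.599 q [-0.47  0.25  1.93  0.    0.96 -1.74]
```

View pics/s14.png

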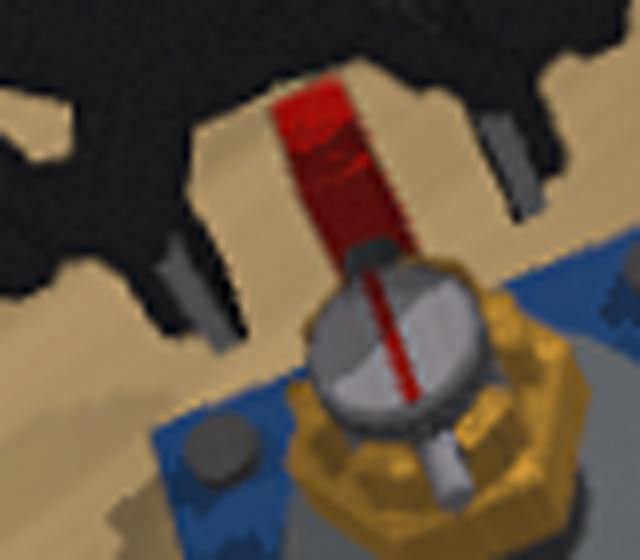

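>>> {"fn": "step_arm", "kwargs": {"rows": [[[0,0,0],[0,0,0],0.3],[[0,0,0],[0,-15,0],0.3],[[0,0,0],[0,-40,0],0.3],[[0,0,0],[0,-75,0],0.3],[[0,0,0],[0,-110,10],0.3],[[0,0,0],[0,-130,50],0.3],[[0,0,0],[0,-140,70],0.3],[[0,0,0],[0,-140,70],0.3]]}}

```text
time: 19.52
eef_pos: [0.482, -0.1467, 0.2183]
tcp_rot: [0.572, 0.418, -0.417, -0.569]
contact_force: [1.0, 0.2, -0.6]
opening: 0.698
```

Run:
```python
from h import *
st()
im,_=viewer.read_camera("scene");np.savez("scene15.npz",im=im);crop("",im,90,280,80,70,8,"pics/s15.png")
im,_=viewer.read_camera("top");crop("",im,370,160,70,70,8,"pics/t15.png")
```

```text
t 19.52 p [ 0.482  -0.1467  0.2183] yaw 72.33 tilt [ -0.06 -57.3   -0.27] F [ 1.   0.2 -0.6] T [-0.   -0.05 -0.01] op 0.698 q [-0.5  -0.09  2.01 -0.    1.22 -1.76]
```

View pics/s15.png

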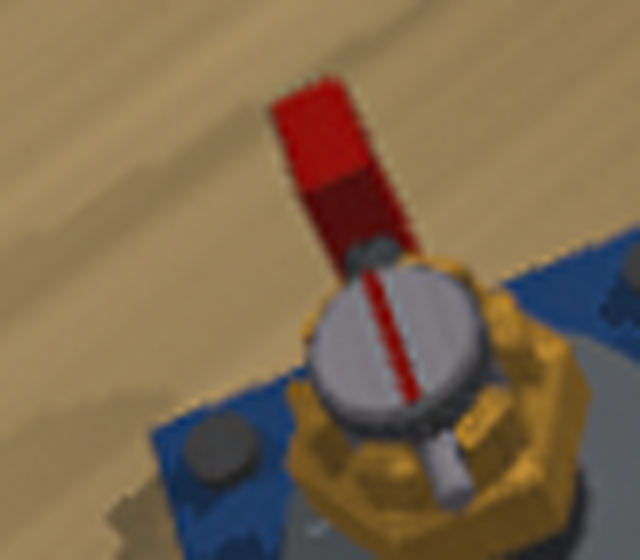

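View pics/t15.png

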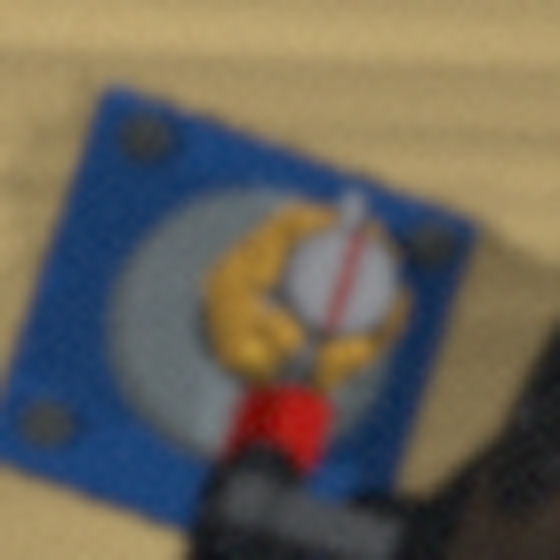

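Run:
```python
from h import *
def C(px,o,s): return (np.array(px,float)+0.5)/s+np.array(o)-0.5
a=np.radians(-17.6);d=np.array([np.cos(a),np.sin(a)]);v=np.array([-d[1],d[0]]);m=np.array([.5893,-.1818])
for px,z in (((464,513),.0925),((457,497),.0945),((457,497),.0957),((457,497),.097)):
    P=plane("scene",C([px],(90,280),8),z)[0,:2]-m;print(z,P@d*1000,P@v*1000)
```

```text
0.0925 26.909417590771312 -0.4221550864277132
0.0945 24.634690381236187 -0.43020708111119177
0.0957 25.281258848965116 -0.34030641741645656
0.097 25.981708022338182 -0.24291403174714826
```

>>> {"fn": "step_arm", "kwargs": {"rows": [[[0,0,0],[0,0,0],1],[[0,0,0],[0,0,0],1],[[0,0,0],[0,0,0],1],[[0,0,0],[0,35,0],1],[[0,0,0],[0,75,0],1],[[0,0,0],[0,105,0],1],[[0,0,0],[0,125,-10],1],[[0,0,0],[0,125,-25],1],[[0,0,0],[0,125,-30],1],[[0,0,0],[0,125,-30],1]]}}

```text
time: 20.45
eef_pos: [0.5129, -0.157, 0.0895]
tcp_rot: [-0.571, -0.417, 0.417, 0.571]
contact_force: [-0.3, -0.4, 0.6]
opening: 0.002
```

Run:
```python
from h import *
viewer.read_camera("top")
im,_=viewer.read_camera("scene");crop("",im,70,260,100,90,7,"pics/s16.png")
st()
```

```text
t 20.55 p [ 0.5122 -0.1566  0.0903] yaw 72.33 tilt [-1.00e-02 -5.73e+01 -3.00e-02] F [-0.7 -0.6  1. ] T [-0.01 -0.02 -0.  ] op -0.003 q [-0.49  0.15  2.02 -0.    0.97 -1.75]
```

View pics/s16.png

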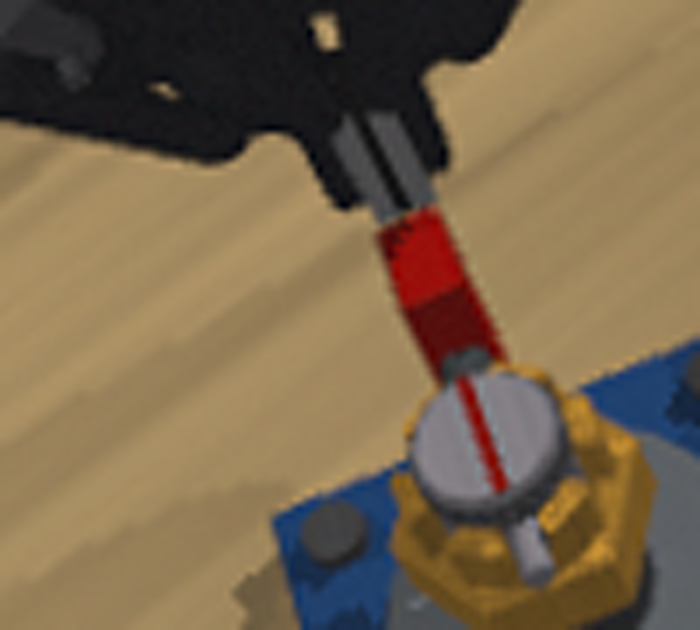

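>>> {"fn": "step_arm", "kwargs": {"rows": [[[0,0,0],[0,0,-1.5],1],[[0,0,0],[0,0,-3],1],[[0,0,0],[0,0,-4],1],[[0,0,0],[0,0,-5],1],[[0,0,0],[0,0,-6],1],[[0,0,0],[0,0,-7],1],[[0,0,0],[0,0,-8],1],[[0,0,0],[0,0,-8],1]]}}

```text
time: 21.22
eef_pos: [0.5195, -0.1589, 0.0899]
tcp_rot: [0.571, 0.417, -0.417, -0.571]
contact_force: [0.9, -0.5, 0.8]
opening: 0.002
```

>>> {"fn": "step_arm", "kwargs": {"rows": [[[0,0,0],[0,0,-0.7],1],[[0,0,0],[0,0,-1.4],1],[[0,0,0],[0,0,-2],1],[[0,0,0],[0,0,-2],1]]}}

```text
time: 21.55
eef_pos: [0.5213, -0.1594, 0.0899]
tcp_rot: [0.571, 0.417, -0.417, -0.571]
contact_force: [-0.1, -0.9, 0.1]
opening: -0.001
```

>>> {"fn": "step_arm", "kwargs": {"rows": [[[0,0,0],[0,0,-0.7],1],[[0,0,0],[0,0,-1.4],1],[[0,0,0],[0,0,-2],1],[[0,0,0],[0,0,-2],1]]}}

```text
time: 21.88
eef_pos: [0.5228, -0.1599, 0.0898]
tcp_rot: [-0.571, -0.417, 0.417, 0.571]
contact_force: [-0.8, -0.1, 0.6]
opening: 0.001
```

>>> {"fn": "step_arm", "kwargs": {"rows": [[[0,0,0],[0,0,-0.7],1],[[0,0,0],[0,0,-1.2],1],[[0,0,0],[0,0,-1.2],1]]}}

```text
time: 22.13
eef_pos: [0.5232, -0.1599, 0.0895]
tcp_rot: [-0.57, -0.417, 0.418, 0.572]
contact_force: [-6.2, 1.7, 3.0]
opening: 0.001
```

Run:
```python
from h import *
im,_=viewer.read_camera("scene");crop("",im,90,280,80,70,8,"pics/s17.png")
st()
```

```text
t 22.18 p [ 0.5232 -0.1599  0.0895] yaw 72.33 tilt [ 2.00e-02 -5.73e+01  1.90e-01] F [-4.3  1.9  2.5] T [ 0.23  0.79 -0.03] op -0.0 q [-0.48  0.17  1.99 -0.    0.98 -1.74]
```

View pics/s17.png

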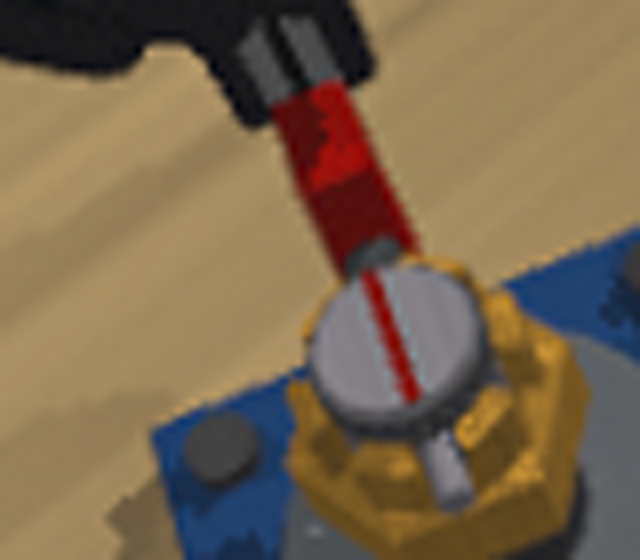

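>>> {"fn": "step_arm", "kwargs": {"rows": [[[0,0,0],[0,0,5],1],[[0,0,0],[0,0,20],1],[[0,0,0],[0,0,40],1],[[0,0,0],[0,-30,50],1],[[0,0,0],[0,-65,55],1],[[0,0,0],[0,-100,55],1],[[0,0,0],[0,-120,55],1],[[0,0,0],[0,-120,55],1]]}}

```text
time: 22.85
eef_pos: [0.4753, -0.1454, 0.2167]
tcp_rot: [0.576, 0.42, -0.415, -0.566]
contact_force: [-0.6, -0.2, 0.8]
opening: -0.003
```

Run:
```python
from h import *
im,_=viewer.read_camera("scene");np.savez("scene18.npz",im=im);crop("",im,90,280,80,70,8,"pics/s18.png");cv2.imwrite("pics/s18full.png",im[:,:,::-1])
st()
```

```text
t 22.9 p [ 0.474  -0.1448  0.2135] yaw 72.32 tilt [ -0.09 -57.29  -0.54] F [-0.2  0.3  0.2] T [-0.01  0.04  0.01] op -0.006 q [-0.5  -0.11  2.03  0.    1.21 -1.76]
```

View pics/s18.png

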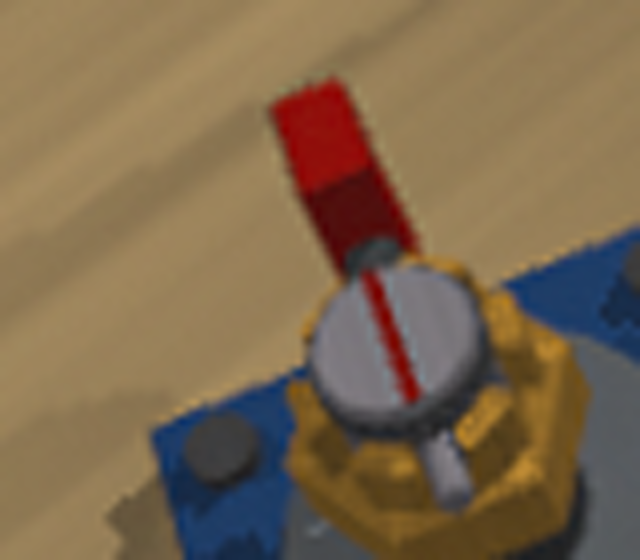

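View pics/s18full.png

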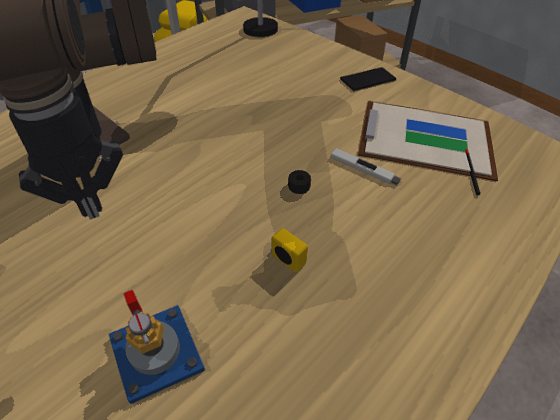

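The pin runs through the nut and spindle: its tip shows on the far side at (457,497) in the crop and the collar sits against the crown at (372,250). The tape, bush and knife are in their starting places and the arm is clear, so I'm handing in.

```bash
python3 -c "
from plant import ctrl
print(ctrl.sign_off())"
```

```text
the job is handed in; nothing more can be done
None
```

I tightened the nut clockwise by about 25.5°, from about 8° to −17.5° in world yaw. That lines the slot up with the spindle's red line, measured at about −17.6°. I then slid the locking pin through the slot, the cross hole and the opposite slot. It met almost no resistance until the collar touched at about 5 N, and I let go there.

**Checks that passed:**
- **Pin through:** the last picture shows the tip out of the far slot, and the tape, bush and knife where they started. The arm was clear when I handed in at about 23 s.
- **Collar seated:** after release the tip measured 1–2 mm less far through than at contact. A light push of about 6 N from behind barely moved the pin, so I take the collar to be resting on the nut.

**Small disagreements:**
- **Pin sag:** once released, the handle sagged a few degrees within the hole's slack. That probably explains the tip difference.
- **Nut angle:** the picture of the nut's corners, taken before the pin went in, put the slot at about −19°, against −17.5° from the gripper. That is within picture error, and the pin passed freely.

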